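# Count seal blanks through the gate of the counting board

### The arm

A 6-joint arm with a two-finger parallel gripper is mounted at the origin on the work surface. World frame = base frame: x ahead of the robot, y to its left, z up, the work surface at z = 0. Lengths are in m, angles in degrees, forces in N, time in s.
With the tool pointing down it reaches from about 0.325 to 1 m from the base axis. Payload 5.1 kg.
Tool frame: the origin (TCP) lies at the very end of the fingers, on their centre line; the grasp point (between the pads) lies 19 mm behind it; z points along the fingers, x is the direction in which the jaws open and shut, and the axes are right-handed (so a half turn about z gives the same grasp; the last joint's range is limited). The gripper opens to 85 mm and grips with 20 to 120 N. Pads are 22 mm wide; open, the fingers measure 114 mm over their backs; the gripper's body (76 mm by 85 mm) begins 54 mm behind the grasp point. The pads swing forward as they close: fully open they stand 13 mm farther back than shut.
Start: joints at [-80.707, 7.093, 94.555, -0, 78.352, -4.733], TCP at [0.158, -0.631, 0.231] pointing down, gripper open.
Joint ranges: [-149.61, 149.61], [-58.7, 133.49], [1.44, 155.28], [-77.14, 257.14], [18.33, 153.61], [-166.67, 166.67]. Speed limits (degrees/s): [147.25, 147.25, 180, 180, 180, 180].

### API

Orientations are given as a 3x3 rotation matrix whose columns are the frame's x, y, z axes.
In Python, from plant import bot gives the robot as it stands.
- The arm moves only by the shell command python3 -m pendant 'ROWS' [FORCE]. ROWS is JSON, a list of rows, each an object of numbers: "x", "y", "z": the shift along the tool's x, y, z in m; "wx", "wy", "wz": the turn, a rotation vector about the tool's x, y, z in degrees; "claw": the gripper's target within -1 to 1 (shut at 1, half-way at 0, fully open at -1). A call has 1 to 8 rows; each row is the pose to reach, as a shift and turn from the pose commanded when the call began, along the tool's axes at that moment; what a row does not reach only later rows make up. A row lasts 1/8 s, in which the tool goes at most 62.5 mm and 10.7 degrees, less where a joint would pass 70% of its speed; a pose out of reach is approached as far as the arm can. A call with a gripper value outside its range is refused whole. The fingers move at their own pace and stop on an object; FORCE is the grip in N (left out, the last holds). Time passes only in rows, so rows that repeat a pose let the fingers close. It gives the time, the measured TCP pose, the force and the opening at its end, in the units of the state.
- bot.observe(): the state, without advancing time (a new reading comes with each control period).
- bot.capture(name): name is "side" or "top"; returns a dict with "frame" (384x512x3 uint8, red, green, blue), "z_map" (384x512 float32, m along the optical axis (not along the pixel's ray), 0 where there is no reading), "fx", "fy", "cx", "cy" (pixels), "dist_coeffs" ([k1, k2, p1, p2, k3] as OpenCV has them; the pictures are not rectified), "eye" and "attitude" of the camera in the world. Camera axes: x right, y down, z forward; pixel columns grow to the right and rows downward; lengths in m; the calibration is good to about 2 mm. A picture is of the moment at which its call begins.
- bot.finish_job(): hands the job in, once; it reports no verdict.
The state is a dict: "t": time; "qpos": joint angles; "dq": joint speeds; "effort": joint torques, N m; "eef_pos": TCP position; "tcp_rot": TCP orientation; "contact_force": force on the tool from outside, world axes, zero at the start; "torque": the same for the moment, N m; "opening": finger opening in m.
Only numpy, scipy, OpenCV 4.12 (cv2) and the standard library are available. Lean on these libraries where they do the work, as an engineer would, in place of code of your own. Each camera call takes 0.05 s, during which the arm holds its last target.

### The job

Using only the fingertips or the outside of the fingers, sweep the three brass seal blanks along the deck of the counting board, one at a time through its narrow gate, so that they drop into the slot at its end; each must have dropped before the next one enters the gate. Only push the blanks: never lift or carry them. Leave the loupe standing in its place on the board and the jar, walnut block and graver around it undisturbed.

Things in the scene. Friction and masses are not known exactly. Their poses are not given: they have to be found in the camera images.
- board: fixed wooden counting board, grey deck 50 mm above the table, 350 x 270 mm. Origin: on the table under it; +x runs along it to gate and slot (to the robot's right, within 0.4 rad), z up. Inside: rear rim at x = -160 mm, side rims at y = -125 and 125 mm; from x = -15 to 80 mm slanting fences narrow it from 250 mm to the 44 mm gate. Rims and fences stand 12 mm above the deck.
- gate (a point): entrance of the gate, at deck level in the middle, where the slanting fences end (board x = 80 mm). The gate is a straight passage 44 mm wide and 40 mm long between metal cheeks 12 mm high. Axes as the board's: +x through the gate to the slot.
- lip (a point): the lip where the deck ends, at deck level in the middle of the passage, 40 mm past the gate entrance (board x = 120 mm). Axes as the board's. A blank pushed until its centre is past the lip tips and falls into the slot.
- slot (a point): the drop slot beyond the lip, open at the top: centre of its cork floor, 44 mm below deck level (board x = 146 mm). 52 mm long (x, from the lip to the end wall) and 48 mm wide (y); its side and end walls, 8 mm thick, rise 12 mm above deck level. Axes as the board's.
- blank_a: a loose solid brass seal blank, a plain disc 34 mm across and 8 mm thick, about 60 g, lying flat on the board's deck (three alike). Origin: centre of its underside; z up.
- blank_b: a loose solid brass seal blank, a plain disc 34 mm across and 8 mm thick, about 60 g, lying flat on the board's deck (three alike). Origin: centre of its underside; z up.
- blank_c: a loose solid brass seal blank, a plain disc 34 mm across and 8 mm thick, about 60 g, lying flat on the board's deck (three alike). Origin: centre of its underside; z up.
- loupe: a small black eye loupe standing on the deck among the blanks, 30 mm across and 30 mm tall, 45 g; to be left standing where it is. Origin: centre of its underside.
- jar: a lidded glass jar standing on the table on the side of the board away from the robot, 64 mm across and 75 mm tall. Origin: centre of its underside.
- walnut: a loose walnut block lying on the table behind the board's rear rim, 150 x 50 x 28 mm. Origin: centre of its underside.
- graver: a palm graver lying on the table beside the slot, on the robot's side, 120 mm long and 31 mm high at its wooden mushroom handle. Origin: on the table under the joint of handle and blade; +x to the tip.
Not all that is in view belongs to the job. Of the things like the loupe, leave any that is green; of the rest the smaller one is meant. What is shaped like the blank_c but white is not meant.

How it is judged:
By the outcome, as a careful person would: the job done as asked, in the order asked, and still so for the second after the job is handed in, with the robot touching nothing.
It also fails if it takes over 64 s, if anything falls off the work surface, if the arm or the gripper's body presses on something with over 40 N, if the wrist force passes 120 N, or if a joint passes its speed limit or range.

## Working session

There is one attempt and no reset: what is moved stays moved. The work goes in short steps, Python scripts to look and compute and a shell command to move; the robot and the scene stay as the last step left them, time stands still between calls to the robot, and variables do not carry over. Pictures are saved under pics/ and viewed, and the job is handed in when it is done.

```bash
mkdir -p pics; ls
python3 - <<'E'
from plant import bot
import cv2,numpy as np
s=bot.observe(); print({k:np.round(v,3).tolist() for k,v in s.items()})
for n in("top","side"):
    c=bot.capture(n); cv2.imwrite(f"pics/{n}0.png",cv2.resize(c["frame"][:,:,::-1],(800,600),interpolation=cv2.INTER_CUBIC))
    np.savez(f"{n}0.npz",**c)
    print(n,{k:np.round(c[k],4).tolist() for k in c if k not in("frame","z_map")})
E
```

```text
pics
{'t': 0.0, 'qpos': [-80.707, 7.133, 94.632, 0.0, 78.353, -4.733], 'dq': [0.023, -0.057, 0.004, 0.014, 0.006, 0.093], 'effort': [0.002, -42.361, -36.545, 0.0, 0.007, -0.0], 'eef_pos': [0.157, -0.63, 0.23], 'tcp_rot': [[0.242, -0.97, -0.0], [-0.97, -0.242, 0.002], [-0.002, -0.0, -1.0]], 'contact_force': [0.548, -0.585, 1.089], 'torque': [-0.039, 0.021, -0.043], 'opening': 0.085}
top {'fx': 460.194, 'fy': 460.194, 'cx': 256.3657, 'cy': 194.5792, 'dist_coeffs': [0.0404, 0.0, 0.0, 0.0, 0.0], 'eye': [0.3956, 0.0789, 0.8729], 'attitude': [[-0.0156, -0.9832, 0.1821], [-0.9998, 0.0125, -0.0182], [0.0156, -0.1824, -0.9831]]}
side {'fx': 396.6395, 'fy': 396.6395, 'cx': 258.3958, 'cy': 188.7119, 'dist_coeffs': [-0.0214, 0.0, 0.0, 0.0, 0.0], 'eye': [0.2571, 0.7905, 0.5708], 'attitude': [[-0.9238, -0.1869, 0.3343], [-0.3822, 0.5041, -0.7745], [-0.0238, -0.8432, -0.5371]]}
```

View pics/top0.png

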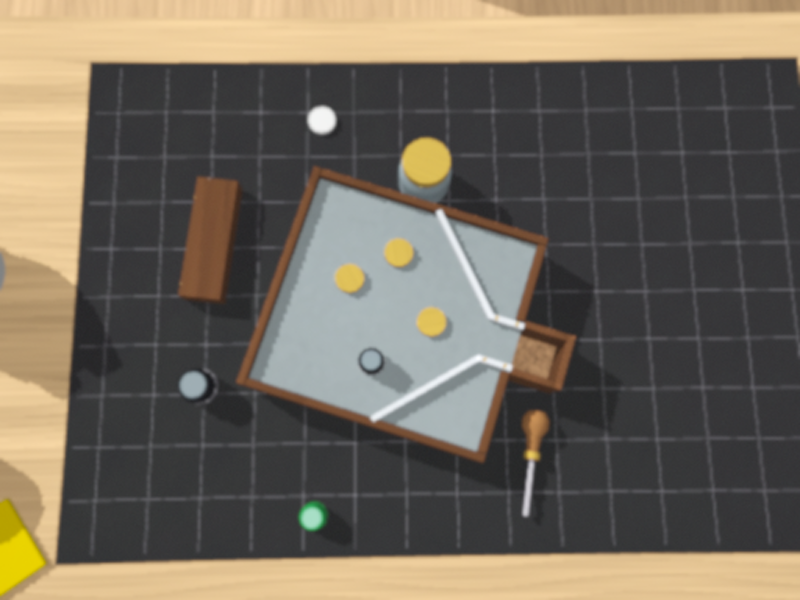

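View pics/side0.png

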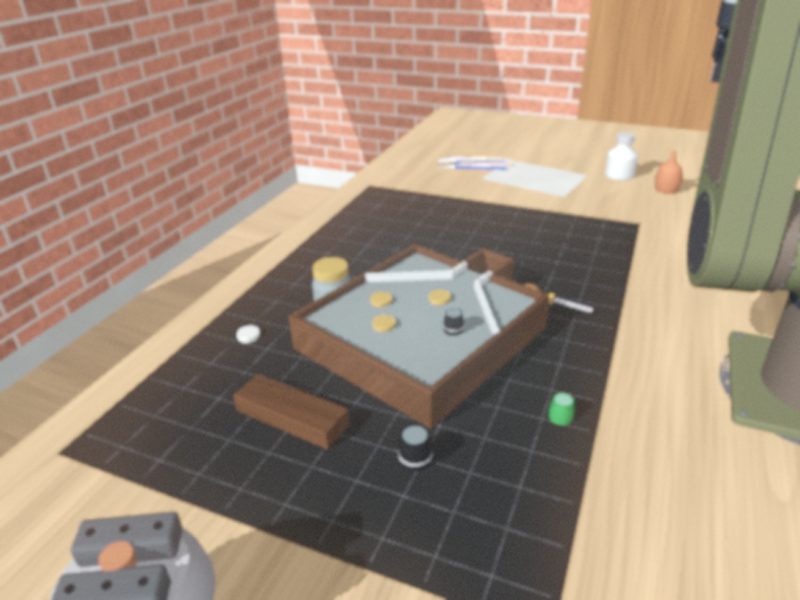

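```bash
cat > h.py <<'E'
import numpy as np,cv2
def ray(c,uv):
    K=np.array([[c["fx"],0,c["cx"]],[0,c["fy"],c["cy"]],[0,0,1.]])
    n=cv2.undistortPoints(np.asarray(uv,float).reshape(-1,1,2),K,np.asarray(c["dist_coeffs"],float)).reshape(-1,2)
    return np.c_[n,np.ones(len(n))]@np.asarray(c["attitude"]).T
def plane(c,uv,z):
    d=ray(c,uv); e=np.asarray(c["eye"]); return e+d*((z-e[2])/d[:,2])[:,None]
def cloud(c):
    h,w=c["z_map"].shape; u,v=np.meshgrid(np.arange(w),np.arange(h))
    uv=np.c_[u.ravel(),v.ravel()]; P=np.asarray(c["eye"])+ray(c,uv)*c["z_map"].reshape(-1,1)
    return P.reshape(h,w,3)
def proj(c,P):
    K=np.array([[c["fx"],0,c["cx"]],[0,c["fy"],c["cy"]],[0,0,1.]])
    R=np.asarray(c["attitude"]).T
    return cv2.projectPoints(np.asarray(P,float).reshape(-1,3),cv2.Rodrigues(R)[0],-R@np.asarray(c["eye"]),K,np.asarray(c["dist_coeffs"],float))[0].reshape(-1,2)
E
python3 - <<'E'
from h import *
c=dict(np.load("top0.npz")); P=cloud(c); f=c["frame"]
hsv=cv2.cvtColor(f,cv2.COLOR_RGB2HSV)
yel=cv2.inRange(hsv,(18,110,120),(32,255,255))
n,l,st,ce=cv2.connectedComponentsWithStats(yel)
for i in range(1,n):
    if st[i,4]>80: print("yel",ce[i].round(1),st[i,4],plane(c,ce[i],.058)[0].round(4),np.median(P[l==i][:,2]).round(4))
# board
for uv in [(316,168),(546,238),(484,460),(240,382),(371,360)]:
    u=np.array(uv)*.64; print(uv,plane(c,u,.062).round(4))
# sides: deck heights
Z=P[:,:,2]
for uv in [(350,330),(450,270),(300,300),(540,355),(371,360)]:
    u=(np.array(uv)*.64).astype(int); print(uv,P[u[1],u[0]].round(4))
m=((Z>.04)&(Z<.075)).astype(np.uint8)*255
cv2.imwrite("pics/m.png",m)
n,l,st,ce=cv2.connectedComponentsWithStats(m)
i=1+np.argmax(st[1:,4]); q=P[l==i][:,:2].astype(np.float32)
r=cv2.minAreaRect(q);print(r,cv2.boxPoints(r))
dark=cv2.inRange(hsv,(0,0,0),(180,255,75))
E
```

```text
yel [272.6 102.9] 776 [0.7204 0.0307 0.058 ] 0.0748
yel [254.9 161.5] 235 [0.608  0.0654 0.058 ] 0.0581
yel [223.5 177.9] 238 [0.578  0.1229 0.058 ] 0.0579
yel [275.9 205.7] 241 [0.5258 0.0291 0.058 ] 0.0582
yel [ 10.6 351.3] 1214 [0.2877 0.4751 0.058 ] 0.0071
(316, 168) [[0.7109 0.1615 0.062 ]]
(546, 238) [[ 0.6221 -0.1073  0.062 ]]
(484, 460) [[ 0.3698 -0.0254  0.062 ]]
(240, 382) [[0.4595 0.2448 0.062 ]]
(371, 360) [[0.4819 0.0983 0.062 ]]
(350, 330) [0.5188 0.1226 0.0489]
(450, 270) [0.5889 0.0051 0.0523]
(300, 300) [0.554  0.1803 0.0512]
(540, 355) [ 0.4917 -0.1043  0.0049]
(371, 360) [0.4806 0.0986 0.0811]
((0.5319868326187134, 0.04150070250034332), (0.3497968018054962, 0.2698238492012024), 71.42862701416016) [[ 0.34839743 -0.0813228 ]
 [ 0.604171   -0.16725786]
 [ 0.71557623  0.16432421]
 [ 0.4598027   0.25025928]]
```

```bash
python3 -c "
import cv2
for n in('top','side'):
  pass
f=cv2.imread('pics/top0.png')[150:480,220:600]
cv2.imwrite('pics/crop.png',cv2.resize(f,None,fx=1.75,fy=1.75))"
```

```text
(no output)
```

View pics/crop.png

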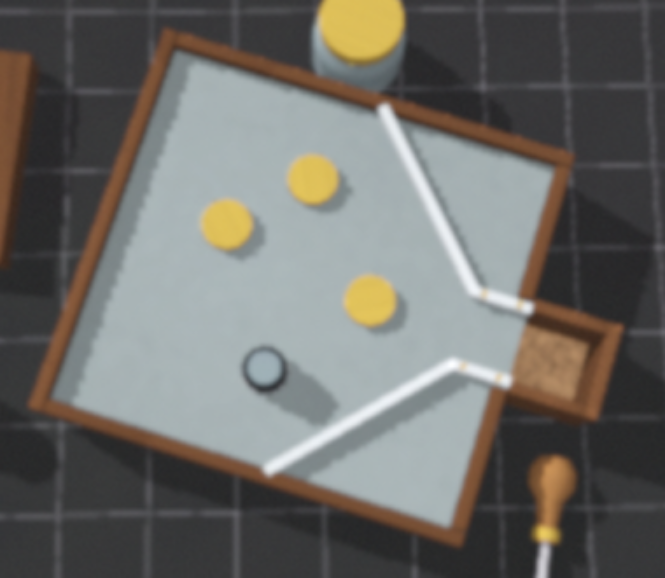

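```bash
cat >> h.py <<'E'
O=np.array([.5336,.0462]); ex=np.array([-.3186,-.9477]); ey=np.array([.9477,-.3186])
def w(bx,by,z): p=O+ex*bx+ey*by; return np.array([p[0],p[1],z])
def b(p): d=np.asarray(p)[:2]-O; return np.array([d@ex,d@ey])
def plan(s,bx,by,z):
    "shift in current tool axes + turn to align tool x with board y"
    R=np.asarray(s["tcp_rot"]); T=np.c_[np.r_[ey,0],np.r_[ex,0],[0,0,-1.]]
    return (R.T@(w(bx,by,z)-np.asarray(s["eef_pos"]))).round(4), np.degrees(cv2.Rodrigues(R.T@T)[0].ravel()).round(2)
def show(c,name,box=None):
    im=c["frame"][:,:,::-1]; 
    if box: x0,y0,x1,y1=box; im=im[y0:y1,x0:x1]
    k=min(800/im.shape[1],600/im.shape[0]); cv2.imwrite("pics/"+name,cv2.resize(im,None,fx=k,fy=k,interpolation=cv2.INTER_CUBIC))
E
python3 - <<'E'
from h import *
for n in("top","side"):
    c=dict(np.load(n+"0.npz")); f=c["frame"].copy(); f=cv2.resize(f,None,fx=3,fy=3,interpolation=cv2.INTER_CUBIC)
    L=[(-.16,-.125,.062),(-.16,.125,.062),(-.015,.125,.062),(-.015,-.125,.062),(.08,.022,.062),(.08,-.022,.062),(.12,.022,.062),(.12,-.022,.062),(.172,.024,.062),(.172,-.024,.062)]
    for p in L:
        u=proj(c,w(*p))[0]*3; cv2.circle(f,tuple(int(v) for v in u),3,(255,0,0),-1)
    bx=(130,90,390,310) if n=="top" else (170,140,370,290)
    g=f[bx[1]*3:bx[3]*3,bx[0]*3:bx[2]*3]; k=min(800/g.shape[1],600/g.shape[0]); cv2.imwrite(f"pics/ov_{n}.png",cv2.resize(g,None,fx=k,fy=k)[:,:,::-1])
    hsv=cv2.cvtColor(c["frame"],cv2.COLOR_RGB2HSV); yel=cv2.inRange(hsv,(18,110,120),(32,255,255))
    m,l,st,ce=cv2.connectedComponentsWithStats(yel)
    for i in range(1,m):
        if st[i,4]>60: print(n,ce[i].round(1),st[i,4],(1e3*b(plane(c,ce[i],.056)[0])).round(1))
from plant import bot
print(plan(bot.observe(),-.016,-.002,.2),plan(bot.observe(),-.016,-.002,.085))
E
```

```text
top [272.6 102.9] 776 [-44.9 182.8]
top [254.9 161.5] 235 [-42.1  64.9]
top [223.5 177.9] 238 [-87.1  18. ]
top [275.9 205.7] 241 [18.7 -1.6]
top [ 10.6 351.3] 1214 [-328.9 -370.3]
(array([-0.5794, -0.5358,  0.0313]), array([ -0.06,   0.09, -57.39])) (array([-0.5792, -0.5358,  0.1463]), array([ -0.06,   0.09, -57.39]))
```

View pics/ov_top.png

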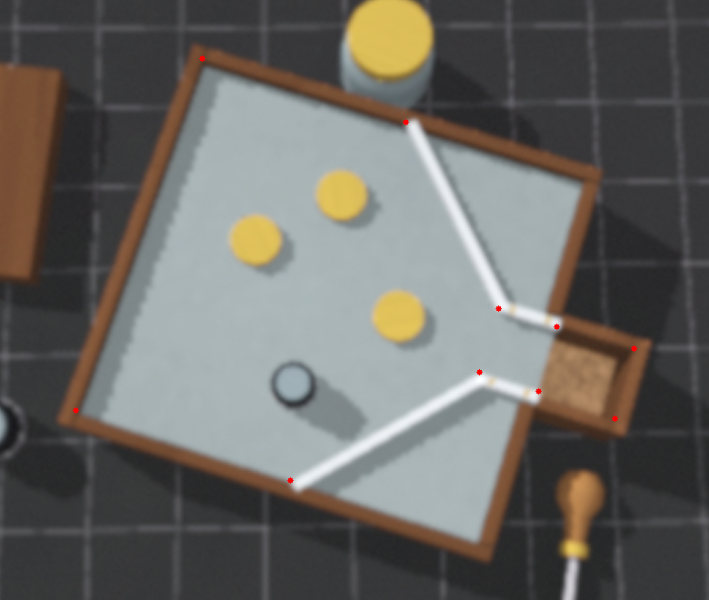

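View pics/ov_side.png

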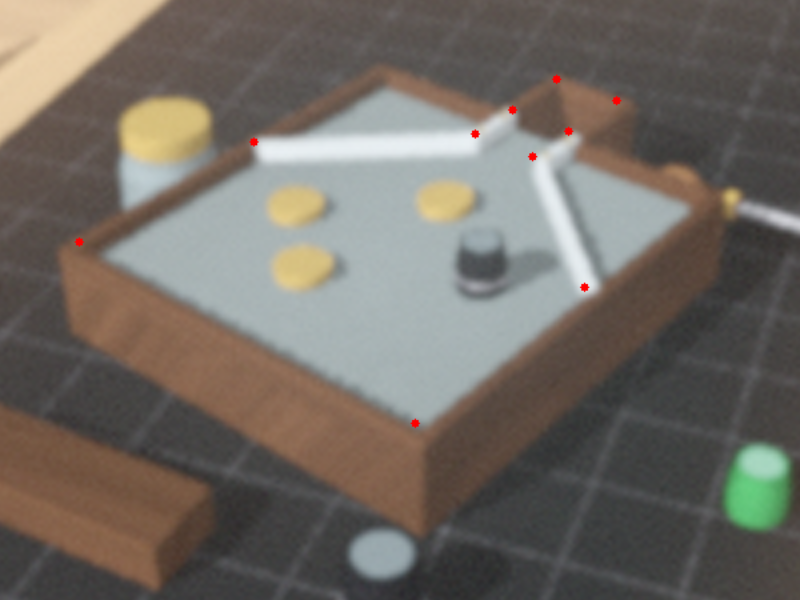

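```bash
cat >> h.py <<'E'
O=O-.0013*ey
E
python3 -m pendant '[{"x":-0.05,"y":-0.04,"wz":-8,"claw":0.8},{"x":-0.1,"y":-0.08,"wz":-16,"claw":0.8},{"x":-0.14,"y":-0.13,"wz":-24,"claw":0.8},{"x":-0.18,"y":-0.17,"wz":-32,"claw":0.8},{"x":-0.22,"y":-0.21,"wz":-40,"claw":0.8},{"x":-0.26,"y":-0.25,"wz":-48,"claw":0.8},{"x":-0.30,"y":-0.29,"wz":-57.4,"claw":0.8},{"x":-0.34,"y":-0.33,"wz":-57.4,"claw":0.8}]'
python3 - <<'E'
from h import *
from plant import bot
s=bot.observe(); print(plan(s,-.02,-.001,.12),s["opening"],s["qpos"])
E
```

```text
(array([-0.5828, -0.5377,  0.1114]), array([ -0.06,   0.09, -57.39])) 0.0853534628018927 [-8.07061526e+01  7.12852607e+00  9.46264058e+01 -1.53174798e-03
  7.83531600e+01 -4.73552243e+00]invalid input
```

```bash
python3 -m pendant '[{"x":-0.05,"y":-0.04,"z":0,"wx":0,"wy":0,"wz":-8,"claw":0.8}]'
```

```text
t: 0.22
eef_pos: [0.1826, -0.5747, 0.2296]
tcp_rot: [[0.375, -0.927, -0.001], [-0.927, -0.375, 0.002], [-0.002, -0.0, -1.0]]
contact_force: [0.1, 0.4, 0.2]
opening: 0.0698
```

Run:
```python
from h import *
from plant import bot
s=bot.observe(); print(plan(s,-.02,-.001,.12))
```

```text
(array([-0.4602, -0.5697,  0.1106]), array([ -0.06,   0.11, -49.37]))
```

```bash
python3 -m pendant '[{"x":-0.035,"y":-0.043,"z":0,"wx":0,"wy":0,"wz":-8,"claw":0.8},{"x":-0.07,"y":-0.086,"z":0,"wx":0,"wy":0,"wz":-16,"claw":0.8},{"x":-0.105,"y":-0.13,"z":0,"wx":0,"wy":0,"wz":-24,"claw":0.8},{"x":-0.14,"y":-0.173,"z":0,"wx":0,"wy":0,"wz":-32,"claw":0.8},{"x":-0.175,"y":-0.216,"z":0,"wx":0,"wy":0,"wz":-40,"claw":0.8},{"x":-0.21,"y":-0.26,"z":0,"wx":0,"wy":0,"wz":-49.4,"claw":0.8},{"x":-0.245,"y":-0.303,"z":0,"wx":0,"wy":0,"wz":-49.4,"claw":0.8},{"x":-0.28,"y":-0.346,"z":0,"wx":0,"wy":0,"wz":-49.4,"claw":0.8}]'
python3 - <<'E'
from h import *
from plant import bot
s=bot.observe(); print(plan(s,-.02,-.001,.12))
E
```

```text
t: 1.23
eef_pos: [0.3996, -0.1827, 0.2311]
tcp_rot: [[0.948, -0.319, 0.0], [-0.319, -0.948, -0.0], [0.0, -0.0, -1.0]]
contact_force: [1.5, -0.4, -0.6]
opening: 0.0085
(array([ 0.0517, -0.2796,  0.1111]), array([-0.  , -0.01, -0.01]))
```

```bash
python3 -m pendant '[{"x":0.01,"y":-0.056,"z":0.0,"wx":0,"wy":0,"wz":0,"claw":0.8},{"x":0.02,"y":-0.112,"z":0.0,"wx":0,"wy":0,"wz":0,"claw":0.8},{"x":0.03,"y":-0.168,"z":0.0,"wx":0,"wy":0,"wz":0,"claw":0.8},{"x":0.04,"y":-0.224,"z":0.02,"wx":0,"wy":0,"wz":0,"claw":0.8},{"x":0.051,"y":-0.279,"z":0.05,"wx":0,"wy":0,"wz":0,"claw":0.8},{"x":0.051,"y":-0.279,"z":0.1,"wx":0,"wy":0,"wz":0,"claw":0.8},{"x":0.051,"y":-0.279,"z":0.13,"wx":0,"wy":0,"wz":0,"claw":0.8},{"x":0.051,"y":-0.279,"z":0.13,"wx":0,"wy":0,"wz":0,"claw":0.8}]'
python3 - <<'E'
from h import *
from plant import bot
s=bot.observe(); print(plan(s,-.02,-.001,.053), b(s["eef_pos"]))
c=bot.capture("side"); show(c,"s1.png",(170,120,370,270))
E
```

```text
t: 2.22
eef_pos: [0.5337, 0.0639, 0.0977]
tcp_rot: [[0.948, -0.318, -0.008], [-0.318, -0.948, -0.0], [-0.007, 0.003, -1.0]]
contact_force: [1.6, -0.1, 0.4]
opening: 0.0084
(array([ 0.0036, -0.0033,  0.0447]), array([0.15, 0.41, 0.03])) [-0.01680785 -0.00423178]
```

View pics/s1.png

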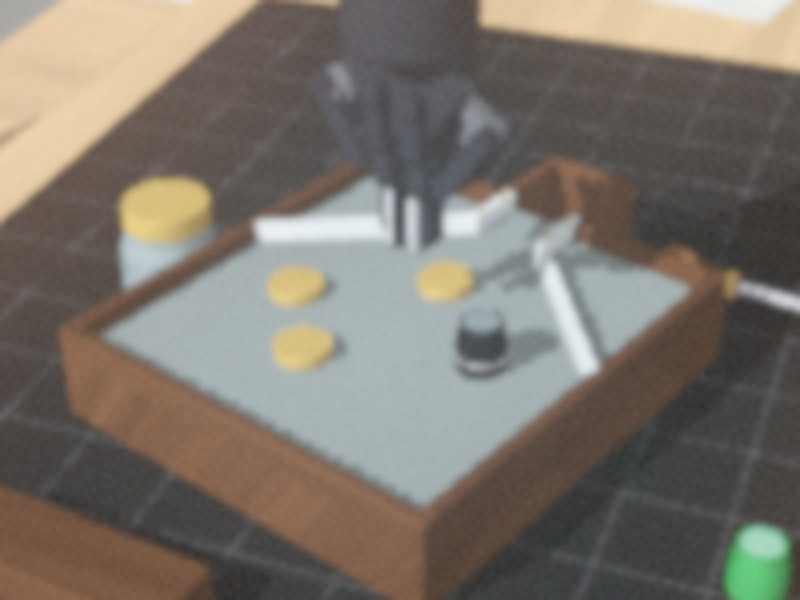

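```bash
python3 -m pendant '[{"x":0.001,"y":0,"z":0.0,"wx":0,"wy":0,"wz":0,"claw":0.8},{"x":0.001,"y":0,"z":0.03,"wx":0,"wy":0,"wz":0,"claw":0.8},{"x":0.001,"y":0,"z":0.046,"wx":0,"wy":0,"wz":0,"claw":0.8},{"x":0.001,"y":0,"z":0.046,"wx":0,"wy":0,"wz":0,"claw":0.8}]'
python3 - <<'E'
from h import *
from plant import bot
s=bot.observe(); print(plan(s,-.02,-.001,.053), b(s["eef_pos"]))
c=bot.capture("side"); show(c,"s2.png",(220,130,340,220)); c=bot.capture("top");show(c,"t2.png",(130,90,390,310))
E
```

```text
t: 2.78
eef_pos: [0.5369, 0.0633, 0.0548]
tcp_rot: [[0.948, -0.319, -0.002], [-0.319, -0.948, -0.0], [-0.002, 0.001, -1.0]]
contact_force: [-0.3, 0.1, 1.0]
opening: 0.0084
(array([ 0.    , -0.0028,  0.0018]), array([ 0.03,  0.09, -0.01])) [-0.01722538 -0.00100182]
```

View pics/s2.png

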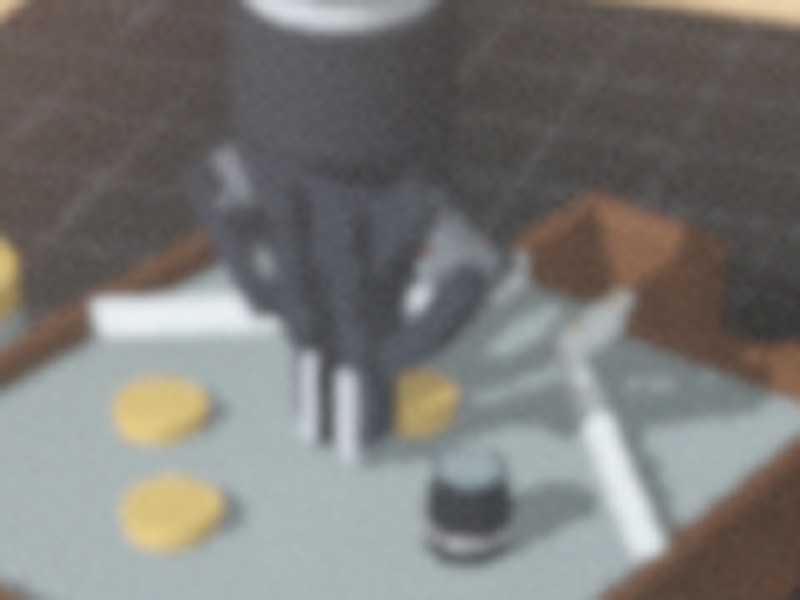

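View pics/t2.png

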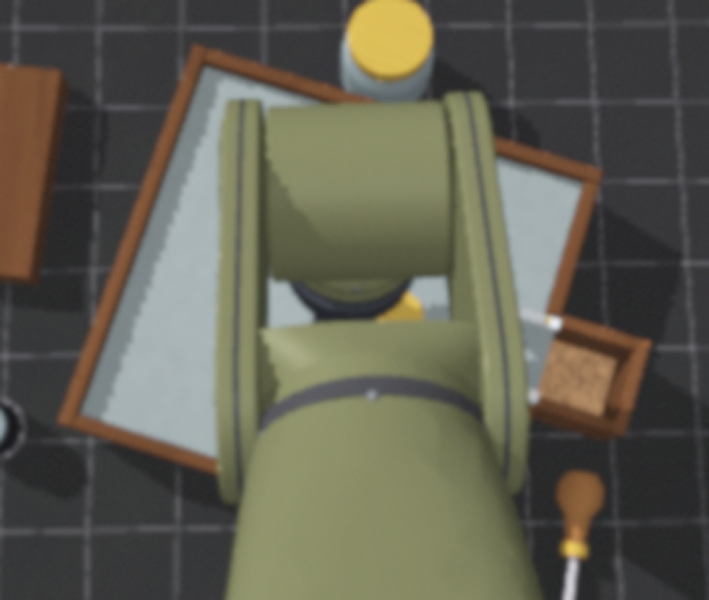

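```bash
python3 -m pendant '[{"x":0,"y":0.008,"z":0.002,"wx":0,"wy":0,"wz":0,"claw":0.8},{"x":0.0,"y":0.018,"z":0.002,"wx":0,"wy":0,"wz":0,"claw":0.8},{"x":0.0005,"y":0.028,"z":0.002,"wx":0,"wy":0,"wz":0,"claw":0.8},{"x":0.001,"y":0.038,"z":0.002,"wx":0,"wy":0,"wz":0,"claw":0.8},{"x":0.001,"y":0.048,"z":0.002,"wx":0,"wy":0,"wz":0,"claw":0.8},{"x":0.001,"y":0.058,"z":0.002,"wx":0,"wy":0,"wz":0,"claw":0.8},{"x":0.001,"y":0.064,"z":0.002,"wx":0,"wy":0,"wz":0,"claw":0.8},{"x":0.001,"y":0.066,"z":0.002,"wx":0,"wy":0,"wz":0,"claw":0.8}]'
python3 - <<'E'
from h import *
from plant import bot
s=bot.observe(); print(b(s["eef_pos"]))
c=bot.capture("side"); show(c,"s3.png",(220,120,340,210))
E
```

```text
t: 3.88
eef_pos: [0.5172, 0.0002, 0.0533]
tcp_rot: [[0.948, -0.319, -0.0], [-0.319, -0.948, 0.0], [-0.0, -0.0, -1.0]]
contact_force: [1.1, 0.4, 1.1]
opening: 0.0084
[0.04884043 0.00042021]
```

View pics/s3.png

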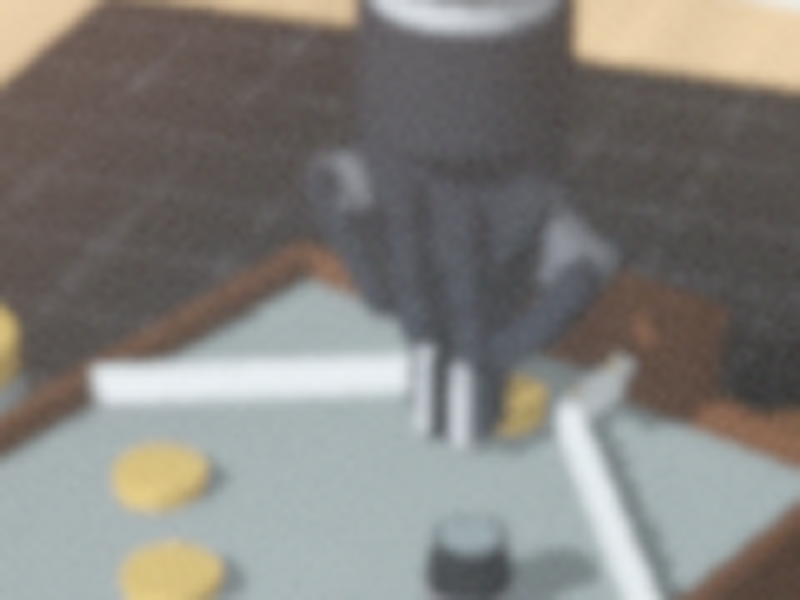

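```bash
python3 -m pendant '[{"x":0,"y":0.008,"z":0,"wx":0,"wy":0,"wz":0,"claw":0.8},{"x":0,"y":0.018,"z":0,"wx":0,"wy":0,"wz":0,"claw":0.8},{"x":0,"y":0.028,"z":0,"wx":0,"wy":0,"wz":0,"claw":0.8},{"x":0,"y":0.038,"z":0,"wx":0,"wy":0,"wz":0,"claw":0.8},{"x":0,"y":0.046,"z":0,"wx":0,"wy":0,"wz":0,"claw":0.8},{"x":0,"y":0.052,"z":0,"wx":0,"wy":0,"wz":0,"claw":0.8},{"x":0,"y":0.053,"z":0,"wx":0,"wy":0,"wz":0,"claw":0.8},{"x":0,"y":0.053,"z":0,"wx":0,"wy":0,"wz":0,"claw":0.8}]'
python3 - <<'E'
from h import *
from plant import bot
s=bot.observe(); print(b(s["eef_pos"]))
c=bot.capture("side"); show(c,"s4.png",(220,120,340,210));c=bot.capture("top"); show(c,"t4.png",(280,170,390,270))
E
```

```text
t: 4.92
eef_pos: [0.5005, -0.0497, 0.0533]
tcp_rot: [[0.948, -0.319, 0.0], [-0.319, -0.948, 0.0], [0.0, -0.0, -1.0]]
contact_force: [0.6, 0.2, -0.5]
opening: 0.0081
[0.10144175 0.0005035 ]
```

View pics/s4.png

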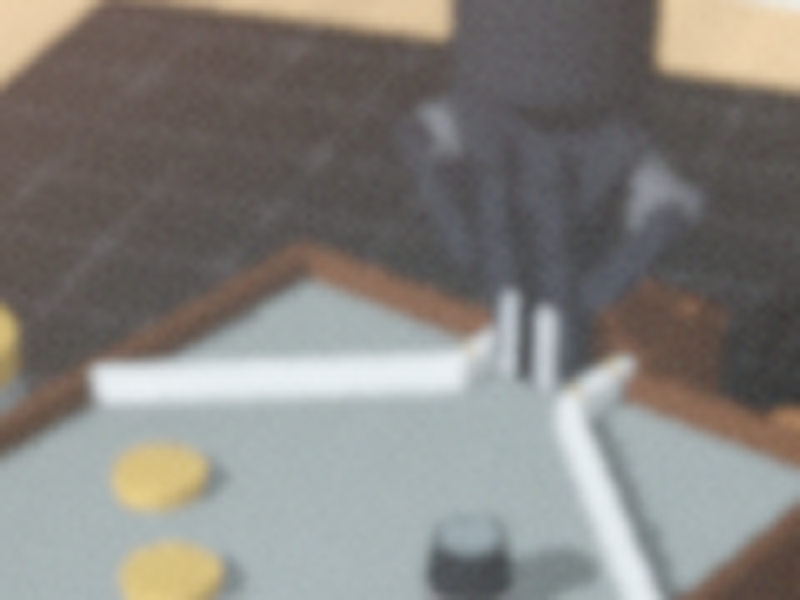

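View pics/t4.png

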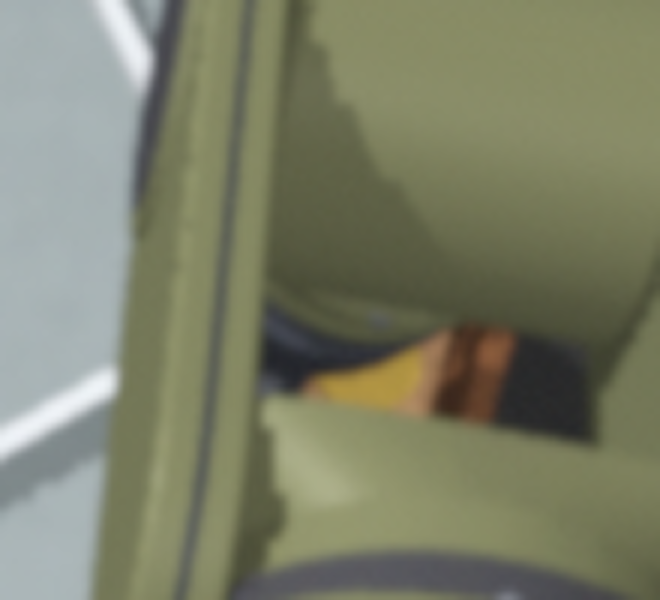

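```bash
python3 -m pendant '[{"x":0,"y":-0.01,"z":0,"wx":0,"wy":0,"wz":0,"claw":0.8},{"x":0,"y":-0.02,"z":-0.03,"wx":0,"wy":0,"wz":0,"claw":0.8},{"x":0.01,"y":-0.04,"z":-0.055,"wx":0,"wy":0,"wz":8,"claw":0.7},{"x":0.03,"y":-0.08,"z":-0.055,"wx":0,"wy":0,"wz":16,"claw":0.7},{"x":0.05,"y":-0.12,"z":-0.055,"wx":0,"wy":0,"wz":24,"claw":0.7},{"x":0.084,"y":-0.16,"z":-0.055,"wx":0,"wy":0,"wz":33,"claw":0.7},{"x":0.084,"y":-0.172,"z":-0.055,"wx":0,"wy":0,"wz":33,"claw":0.7},{"x":0.084,"y":-0.172,"z":-0.055,"wx":0,"wy":0,"wz":33,"claw":0.7}]'
python3 - <<'E'
from h import *
from plant import bot
s=bot.observe(); print(b(s["eef_pos"]), s["opening"])
c=bot.capture("side"); show(c,"s5.png",(170,120,370,270));c=bot.capture("top"); show(c,"t5.png",(130,90,390,310))
for n in("top","side"):
    c=bot.capture(n);P=cloud(c);hsv=cv2.cvtColor(c["frame"],cv2.COLOR_RGB2HSV); yel=cv2.inRange(hsv,(18,110,100),(32,255,255))
    m,l,st,ce=cv2.connectedComponentsWithStats(yel)
    for i in range(1,m):
        if st[i,4]>40: q=np.median(P[l==i],0); print(n,ce[i].round(1),st[i,4],(1e3*b(plane(c,ce[i],.056)[0])).round(1),(1e3*b(q)).round(1),q[2].round(4))
E
```

```text
t: 6.02
eef_pos: [0.6344, 0.0876, 0.1077]
tcp_rot: [[0.624, -0.782, -0.001], [-0.782, -0.624, -0.0], [-0.001, 0.001, -1.0]]
contact_force: [-0.7, -0.3, -0.3]
opening: 0.0129
[-0.07138123  0.0835811 ] 0.012873000058685738
top [340.7 229.5] 280 [141.4  -5.9] [147.9   0.3] 0.014
top [340.2 290.8] 56 [ 169.4 -109. ] [ 175.7 -108.1] 0.0215
top [ 10.6 351.3] 1214 [-328.9 -368.9] [-350.8 -385.5] 0.0071
```

View pics/s5.png

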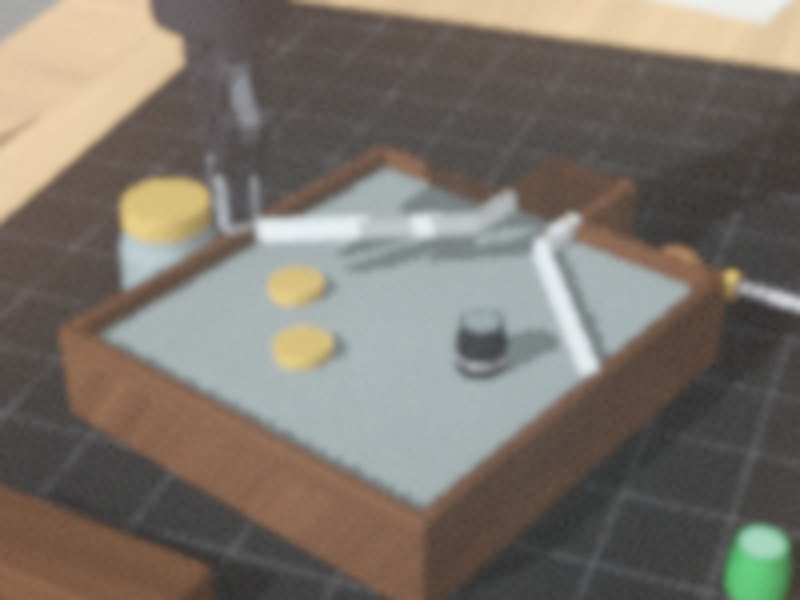

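View pics/t5.png

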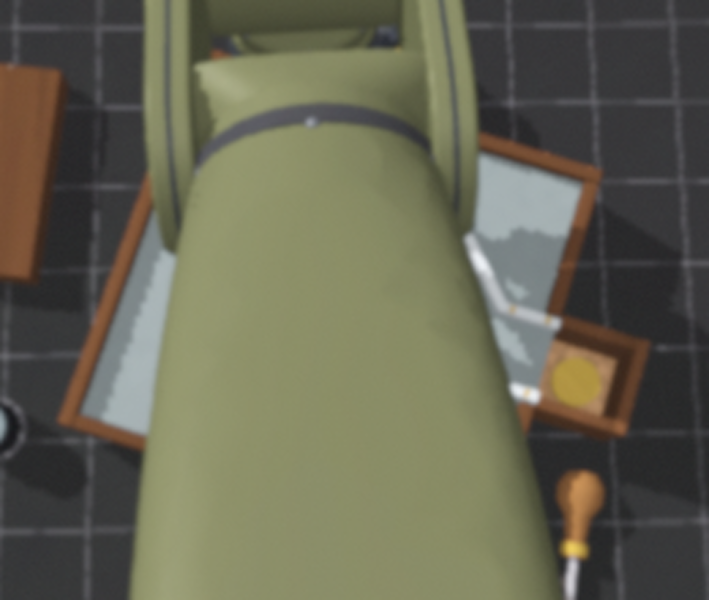

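```bash
python3 -m pendant '[{"x":0.001,"y":0,"z":0.03,"wx":0,"wy":0,"wz":0,"claw":0.7},{"x":0.001,"y":0,"z":0.054,"wx":0,"wy":0,"wz":0,"claw":0.7},{"x":0.001,"y":0,"z":0.055,"wx":0,"wy":0,"wz":0,"claw":0.7},{"x":0.001,"y":0.01,"z":0.055,"wx":0,"wy":0,"wz":0,"claw":0.7},{"x":0.001,"y":0.02,"z":0.055,"wx":0,"wy":0,"wz":0,"claw":0.7},{"x":0.001,"y":0.03,"z":0.055,"wx":0,"wy":0,"wz":0,"claw":0.7},{"x":0.001,"y":0.04,"z":0.055,"wx":0,"wy":0,"wz":0,"claw":0.7},{"x":0.001,"y":0.05,"z":0.055,"wx":0,"wy":0,"wz":0,"claw":0.7}]'
python3 - <<'E'
from h import *
from plant import bot
s=bot.observe(); print(b(s["eef_pos"]), s["opening"])
c=bot.capture("side"); show(c,"s6.png",(170,120,370,270))
E
```

```text
t: 7.22
eef_pos: [0.596, 0.0543, 0.0537]
tcp_rot: [[0.621, -0.783, 0.001], [-0.783, -0.621, 0.0], [0.0, -0.001, -1.0]]
contact_force: [0.9, 0.8, 0.9]
opening: 0.0129
[-0.02753133  0.05784665] 0.012850162623497693
```

View pics/s6.png

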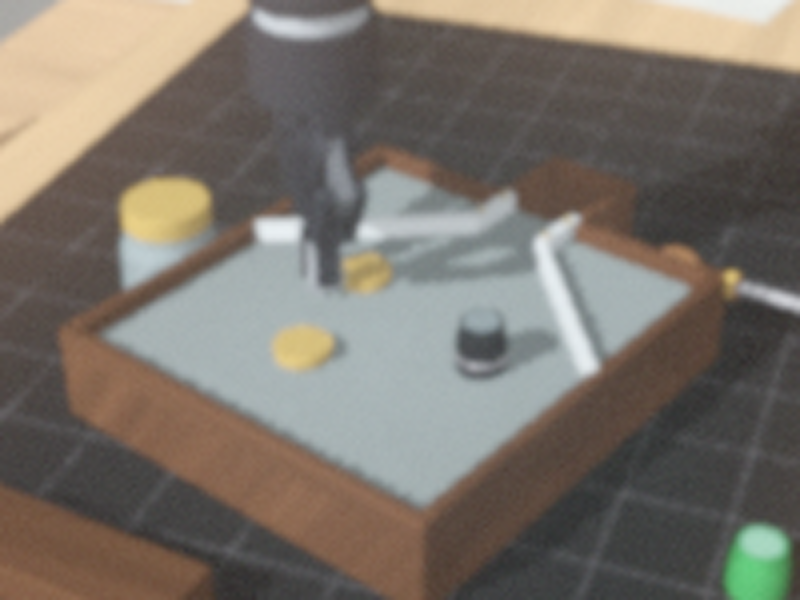

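```bash
python3 -m pendant '[{"x":0,"y":0.01,"z":0,"wx":0,"wy":0,"wz":0,"claw":0.7},{"x":-0.001,"y":0.02,"z":0,"wx":0,"wy":0,"wz":0,"claw":0.7},{"x":-0.0015,"y":0.03,"z":0,"wx":0,"wy":0,"wz":0,"claw":0.7},{"x":-0.002,"y":0.04,"z":0,"wx":0,"wy":0,"wz":0,"claw":0.7},{"x":-0.0025,"y":0.05,"z":0,"wx":0,"wy":0,"wz":0,"claw":0.7},{"x":-0.003,"y":0.06,"z":0,"wx":0,"wy":0,"wz":0,"claw":0.7},{"x":-0.0035,"y":0.068,"z":0,"wx":0,"wy":0,"wz":0,"claw":0.7},{"x":-0.0035,"y":0.071,"z":0,"wx":0,"wy":0,"wz":0,"claw":0.7}]'
python3 - <<'E'
from h import *
from plant import bot
s=bot.observe(); print(b(s["eef_pos"]), s["opening"],s["contact_force"].round(1) if hasattr(s["contact_force"],'round') else s["contact_force"])
c=bot.capture("side"); show(c,"s7.png",(170,120,370,270))
E
```

```text
t: 8.28
eef_pos: [0.5381, 0.013, 0.0533]
tcp_rot: [[0.621, -0.784, -0.0], [-0.784, -0.621, 0.0], [-0.0, -0.0, -1.0]]
contact_force: [0.8, 0.1, 0.6]
opening: 0.0131
[0.02998699 0.01616229] 0.013109111718784702 [0.8 0.1 0.6]
```

View pics/s7.png

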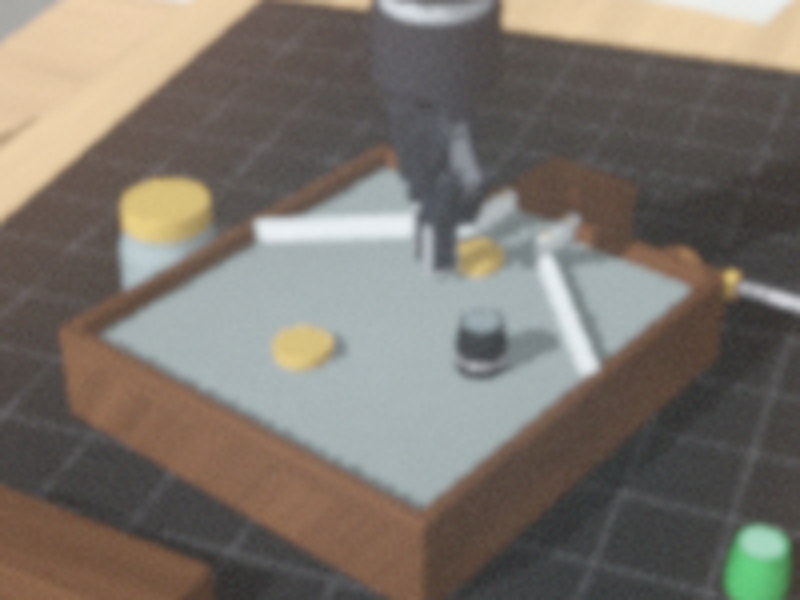

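```bash
python3 -m pendant '[{"x":0,"y":-0.01,"z":0,"wx":0,"wy":0,"wz":0,"claw":0.75},{"x":-0.002,"y":-0.018,"z":0,"wx":0,"wy":0,"wz":-6,"claw":0.75},{"x":-0.008,"y":-0.018,"z":0,"wx":0,"wy":0,"wz":-15,"claw":0.75},{"x":-0.016,"y":-0.01,"z":0,"wx":0,"wy":0,"wz":-24,"claw":0.75},{"x":-0.0215,"y":-0.005,"z":0,"wx":0,"wy":0,"wz":-33,"claw":0.75},{"x":-0.0215,"y":-0.005,"z":0,"wx":0,"wy":0,"wz":-33,"claw":0.75},{"x":-0.0215,"y":-0.005,"z":0,"wx":0,"wy":0,"wz":-33,"claw":0.75}]'
python3 - <<'E'
from h import *
from plant import bot
s=bot.observe(); print(b(s["eef_pos"]), s["opening"],plan(s,0,0,.053))
c=bot.capture("side"); show(c,"s8.png",(220,120,340,210))
c=bot.capture("top");show(c,"t8.png",(200,130,390,270))
for n in("top","side"):
    c=bot.capture(n);P=cloud(c);hsv=cv2.cvtColor(c["frame"],cv2.COLOR_RGB2HSV); yel=cv2.inRange(hsv,(15,90,100),(32,255,255))
    m,l,st,ce=cv2.connectedComponentsWithStats(yel)
    for i in range(1,m):
        if 40<st[i,4]<700: q=np.median(P[l==i],0); print(n,ce[i].round(1),st[i],(1e3*b(plane(c,ce[i],.056)[0])).round(1),(1e3*b(q)).round(1),q[2].round(4))
E
```

```text
t: 9.2
eef_pos: [0.5298, 0.0335, 0.0535]
tcp_rot: [[0.947, -0.32, 0.001], [-0.32, -0.947, 0.0], [0.0, -0.0, -1.0]]
contact_force: [0.5, -0.0, 0.0]
opening: 0.0107
[0.01324179 0.00171173] 0.010724590882119679 (array([-0.0017, -0.0132,  0.0005]), array([-0.01, -0.03, -0.1 ]))
top [19.1 11.5] [ 0  5 33 11 75] [-557.1  207.1] [-598.1  229.6] -0.0003
top [ 32.4 139.8] [ 20 138  26   4  53] [-438.2  -20. ] [-469.8  -12. ] -0.0006
top [223.5 177.7] [215 169  18  18 256] [-87.2  19.7] [-87.6  18.9] 0.0581
top [295.6 210.7] [285 203  19  14 150] [55.1  1.8] [54.9 -0.8] 0.058
top [348.8 230.5] [347 219   6  26  83] [155.7  -3.1] [163.9   3.2] 0.0072
top [344.2 275.5] [341 265   7  23  43] [169.1 -81.7] [172.9 -81.2] 0.0291
top [204.4 382.5] [182 381  46   3  83] [  -6.6 -321.2] [  -8.7 -334. ] -0.0006
side [210.9 171.5] [200 164  23  16 290] [-30.6 193.7] [-49.2 171.8] 0.0737
side [290.6 184.3] [287 181   8   7  44] [49.1 -5.9] [46.9 -7.8] 0.0574
side [245.2 206.6] [239 203  13   9  91] [-91.2  16.1] [-93.   14.3] 0.0573
```

View pics/s8.png

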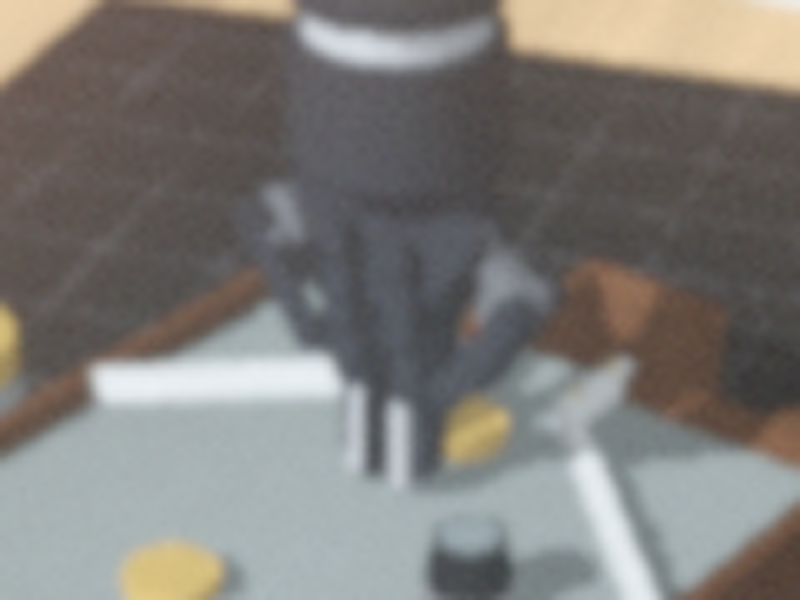

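View pics/t8.png

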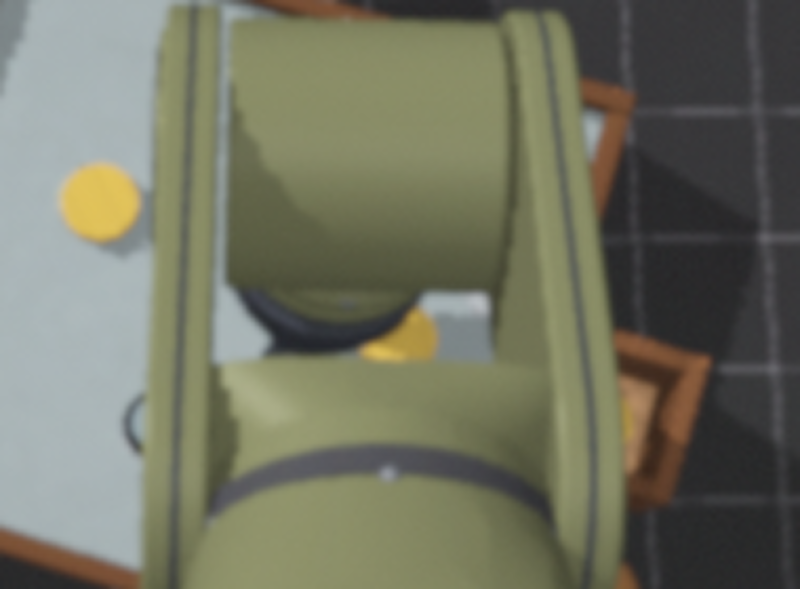

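```bash
python3 -m pendant '[{"x":-0.0012,"y":0.01,"z":0,"wx":0,"wy":0,"wz":0,"claw":0.8},{"x":-0.0012,"y":0.02,"z":0,"wx":0,"wy":0,"wz":0,"claw":0.8},{"x":-0.0012,"y":0.03,"z":0,"wx":0,"wy":0,"wz":0,"claw":0.8},{"x":-0.0012,"y":0.04,"z":0,"wx":0,"wy":0,"wz":0,"claw":0.8},{"x":-0.0012,"y":0.05,"z":0,"wx":0,"wy":0,"wz":0,"claw":0.8},{"x":-0.0012,"y":0.06,"z":0,"wx":0,"wy":0,"wz":0,"claw":0.8},{"x":-0.0012,"y":0.07,"z":0,"wx":0,"wy":0,"wz":0,"claw":0.8},{"x":-0.0012,"y":0.08,"z":0,"wx":0,"wy":0,"wz":0,"claw":0.8}]'
python3 -m pendant '[{"x":0,"y":0.006,"z":0,"wx":0,"wy":0,"wz":0,"claw":0.8},{"x":0,"y":0.009,"z":0,"wx":0,"wy":0,"wz":0,"claw":0.8},{"x":0,"y":0.009,"z":0,"wx":0,"wy":0,"wz":0,"claw":0.8},{"x":0,"y":0.009,"z":0,"wx":0,"wy":0,"wz":0,"claw":0.8}]'
python3 - <<'E'
from h import *
from plant import bot
s=bot.observe(); print(b(s["eef_pos"]), s["opening"],plan(s,0,0,.053))
c=bot.capture("side"); show(c,"s9.png",(220,120,340,210))
c=bot.capture("top");show(c,"t9.png",(200,130,390,270))
E
```

```text
t: 10.4
eef_pos: [0.5023, -0.0428, 0.0534]
tcp_rot: [[0.948, -0.319, 0.0], [-0.319, -0.948, 0.0], [0.0, -0.0, -1.0]]
contact_force: [0.2, 0.7, -0.1]
opening: 0.0085
t: 10.9
eef_pos: [0.4997, -0.0505, 0.0533]
tcp_rot: [[0.948, -0.318, 0.0], [-0.318, -0.948, 0.0], [0.0, -0.0, -1.0]]
contact_force: [0.8, 0.0, 0.4]
opening: 0.009
[ 1.02492162e-01 -1.88685782e-05] 0.008967833085578698 (array([ 1.000e-04, -1.025e-01,  3.000e-04]), array([-0.  , -0.  ,  0.02]))
```

View pics/s9.png

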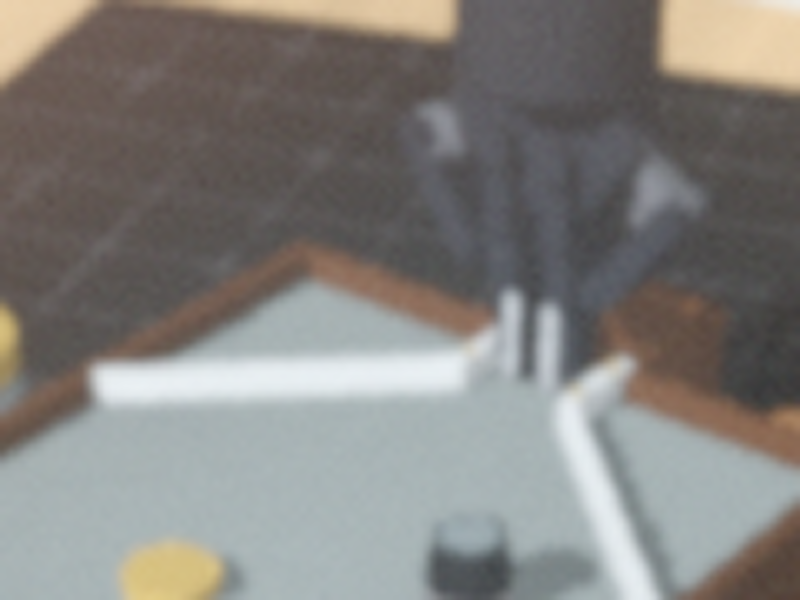

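View pics/t9.png

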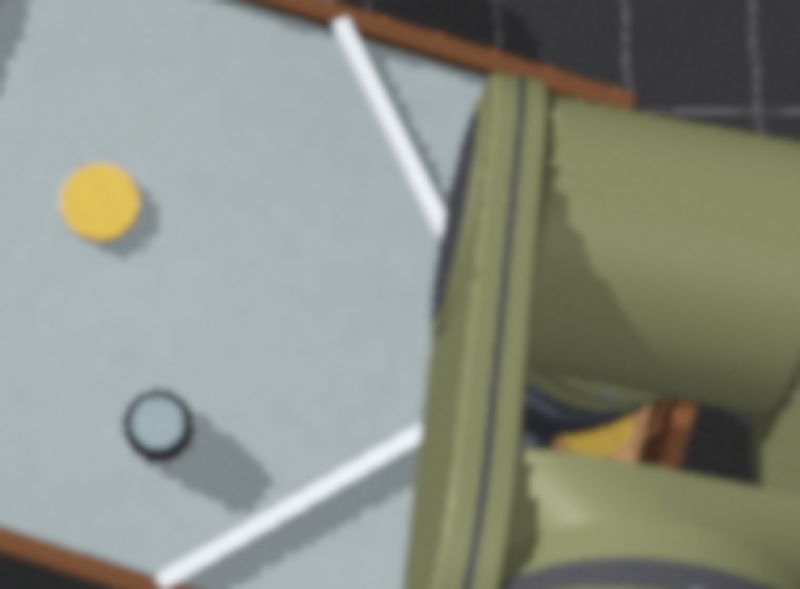

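```bash
python3 -m pendant '[{"x":0,"y":-0.01,"z":0,"wx":0,"wy":0,"wz":0,"claw":0.8},{"x":0,"y":-0.02,"z":-0.03,"wx":0,"wy":0,"wz":0,"claw":0.8},{"x":0.005,"y":-0.05,"z":-0.055,"wx":0,"wy":0,"wz":3,"claw":0.7},{"x":0.01,"y":-0.1,"z":-0.055,"wx":0,"wy":0,"wz":6,"claw":0.7},{"x":0.018,"y":-0.15,"z":-0.055,"wx":0,"wy":0,"wz":7.6,"claw":0.7},{"x":0.0236,"y":-0.2,"z":-0.055,"wx":0,"wy":0,"wz":7.6,"claw":0.7},{"x":0.0236,"y":-0.224,"z":-0.055,"wx":0,"wy":0,"wz":7.6,"claw":0.7},{"x":0.0236,"y":-0.224,"z":-0.055,"wx":0,"wy":0,"wz":7.6,"claw":0.7}]'
python3 - <<'E'
from h import *
from plant import bot
s=bot.observe(); print(b(s["eef_pos"]), s["opening"],s["eef_pos"])
c=bot.capture("side"); show(c,"s10.png",(170,120,370,270))
c=bot.capture("top");show(c,"t10.png",(130,90,390,310))
P=cloud(c);hsv=cv2.cvtColor(c["frame"],cv2.COLOR_RGB2HSV); yel=cv2.inRange(hsv,(15,90,100),(32,255,255))
m,l,st,ce=cv2.connectedComponentsWithStats(yel)
for i in range(1,m):
    if 40<st[i,4]<700: q=np.median(P[l==i],0); print(ce[i].round(1),st[i],(1e3*b(q)).round(1),q[2].round(4))
E
```

```text
t: 12.0
eef_pos: [0.5932, 0.1555, 0.108]
tcp_rot: [[0.899, -0.439, -0.001], [-0.439, -0.899, -0.0], [-0.0, 0.001, -1.0]]
contact_force: [-0.5, -0.2, -0.1]
opening: 0.0129
[-0.12260876  0.02297464] 0.012865615353287826 [0.59322604 0.15552986 0.10801777]
[27.6 11.5] [  4   7  46   8 100] [-581.7  235. ] 0.0002
[ 31.9 140. ] [ 19 138  27   4  53] [-470.1  -12.6] -0.0002
[339.9 228.5] [328 215  25  26 443] [146.3   1.5] 0.0136
[340.4 289.9] [336 284  10  11  75] [ 176.2 -106.1] 0.0221
```

View pics/s10.png

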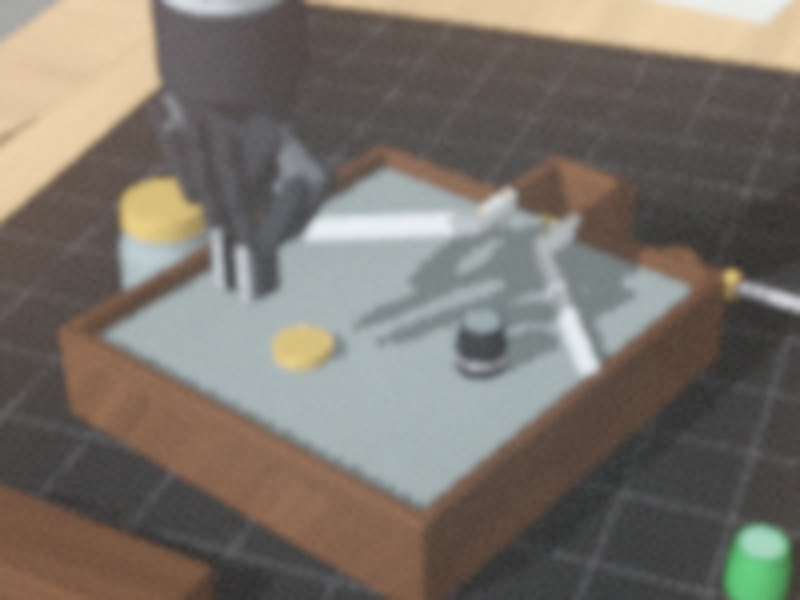

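View pics/t10.png

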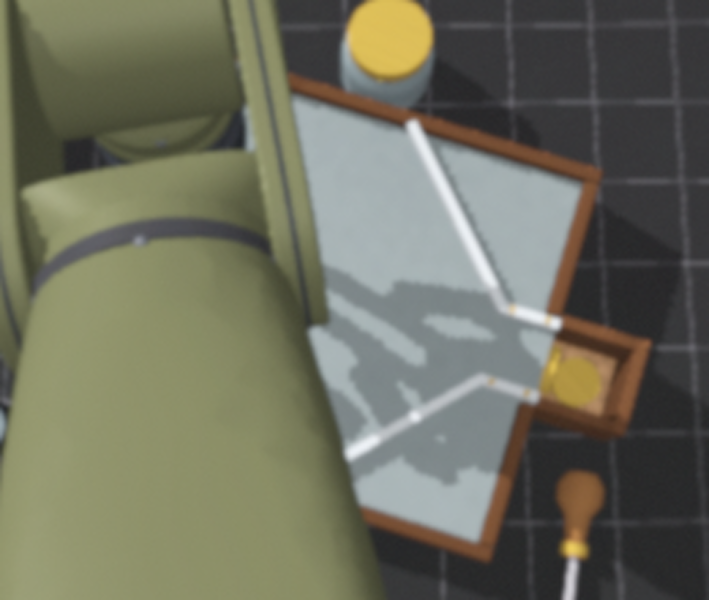

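Run:
```python
from h import *
from plant import bot
a=bot.capture("top");d=bot.capture("side")
im=[]
for c,bx in((a,(312,195,372,255)),(d,(288,150,338,200))):
    x0,y0,x1,y1=bx; im.append(cv2.resize(c["frame"][y0:y1,x0:x1,::-1],(395,395),interpolation=cv2.INTER_CUBIC))
cv2.imwrite("pics/z10.png",np.hstack(im))
for c,bx in((a,(312,195,372,255)),(d,(288,150,338,200))):
    P=cloud(c);hsv=cv2.cvtColor(c["frame"],cv2.COLOR_RGB2HSV); yel=cv2.inRange(hsv,(18,110,100),(32,255,255))
    m,l,st,ce=cv2.connectedComponentsWithStats(yel)
    x0,y0,x1,y1=bx
    v,u=np.nonzero(yel); k=(u>x0)&(u<x1)&(v>y0)&(v<y1); Q=P[v[k],u[k]]
    B=np.array([[*b(q)*1e3,q[2]*1e3] for q in Q])
    hi=B[B[:,2]>18]; print(len(B),len(hi),hi.round(0)[:40].tolist())
```

```text
344 73 [[124.0, 14.0, 40.0], [127.0, 16.0, 37.0], [125.0, 12.0, 42.0], [126.0, 13.0, 42.0], [128.0, 13.0, 42.0], [123.0, 10.0, 43.0], [125.0, 10.0, 43.0], [127.0, 11.0, 42.0], [128.0, 11.0, 43.0], [123.0, 7.0, 47.0], [125.0, 9.0, 43.0], [127.0, 9.0, 45.0], [131.0, 13.0, 25.0], [124.0, 6.0, 47.0], [125.0, 6.0, 48.0], [127.0, 7.0, 47.0], [123.0, 4.0, 45.0], [124.0, 4.0, 46.0], [126.0, 5.0, 46.0], [128.0, 5.0, 46.0], [123.0, 1.0, 47.0], [125.0, 2.0, 48.0], [126.0, 3.0, 47.0], [130.0, 6.0, 31.0], [145.0, 12.0, 19.0], [122.0, -1.0, 46.0], [124.0, 0.0, 46.0], [125.0, -0.0, 50.0], [127.0, 1.0, 46.0], [123.0, -2.0, 44.0], [124.0, -2.0, 48.0], [126.0, -1.0, 45.0], [128.0, -1.0, 46.0], [123.0, -4.0, 46.0], [125.0, -4.0, 46.0], [126.0, -3.0, 46.0], [128.0, -2.0, 45.0], [122.0, -6.0, 44.0], [123.0, -6.0, 47.0], [125.0, -6.0, 48.0]]Traceback (most recent call last):
  File "<stdin>", line 14, in <module>
IndexError: too many indices for array: array is 1-dimensional, but 2 were indexed
```

View pics/z10.png

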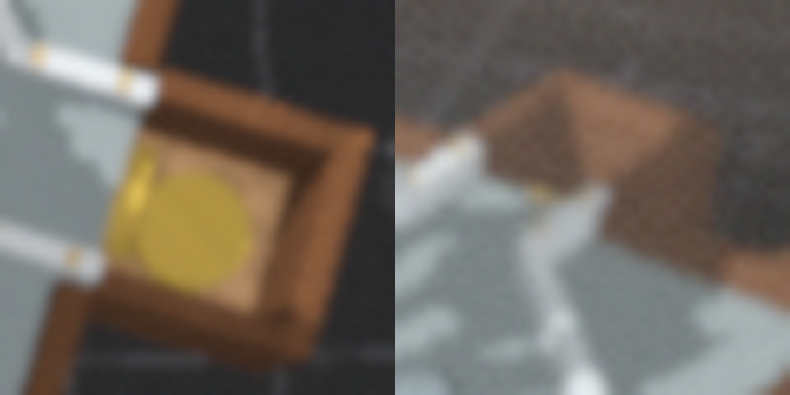

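```bash
python3 -m pendant '[{"x":0.002,"y":0.045,"z":0,"wx":0,"wy":0,"wz":0,"claw":1},{"x":0.004,"y":0.09,"z":0,"wx":0,"wy":0,"wz":-2,"claw":1},{"x":0.006,"y":0.135,"z":0,"wx":0,"wy":0,"wz":-4,"claw":1},{"x":0.008,"y":0.18,"z":0,"wx":0,"wy":0,"wz":-7.6,"claw":1},{"x":0.01,"y":0.22,"z":0,"wx":0,"wy":0,"wz":-7.6,"claw":1},{"x":0.012,"y":0.25,"z":0,"wx":0,"wy":0,"wz":-7.6,"claw":1},{"x":0.012,"y":0.257,"z":0.02,"wx":0,"wy":0,"wz":-7.6,"claw":1},{"x":0.012,"y":0.257,"z":0.04,"wx":0,"wy":0,"wz":-7.6,"claw":1}]'
python3 -m pendant '[{"x":0,"y":0,"z":0.006,"wx":0,"wy":0,"wz":0,"claw":1},{"x":0,"y":0,"z":0.012,"wx":0,"wy":0,"wz":0,"claw":1},{"x":0,"y":0,"z":0.012,"wx":0,"wy":0,"wz":0,"claw":1}]'
python3 - <<'E'
from h import *
from plant import bot
s=bot.observe(); print(b(s["eef_pos"]), s["opening"],s["eef_pos"])
c=bot.capture("side"); show(c,"s11.png",(270,120,350,180))
c=bot.capture("top");show(c,"t11.png",(300,190,380,250))
E
```

```text
t: 13.2
eef_pos: [0.49, -0.0836, 0.0683]
tcp_rot: [[0.947, -0.322, 0.001], [-0.322, -0.947, -0.001], [0.001, 0.0, -1.0]]
contact_force: [0.3, 0.0, 0.2]
opening: 0.0
t: 13.58
eef_pos: [0.4908, -0.0819, 0.0564]
tcp_rot: [[0.948, -0.319, 0.0], [-0.319, -0.948, -0.0], [0.0, -0.0, -1.0]]
contact_force: [0.2, 0.5, 0.2]
opening: 0.0002
[0.13502455 0.00151284] 0.00021624400085371674 [ 0.49076796 -0.08187667  0.05643658]
```

View pics/s11.png

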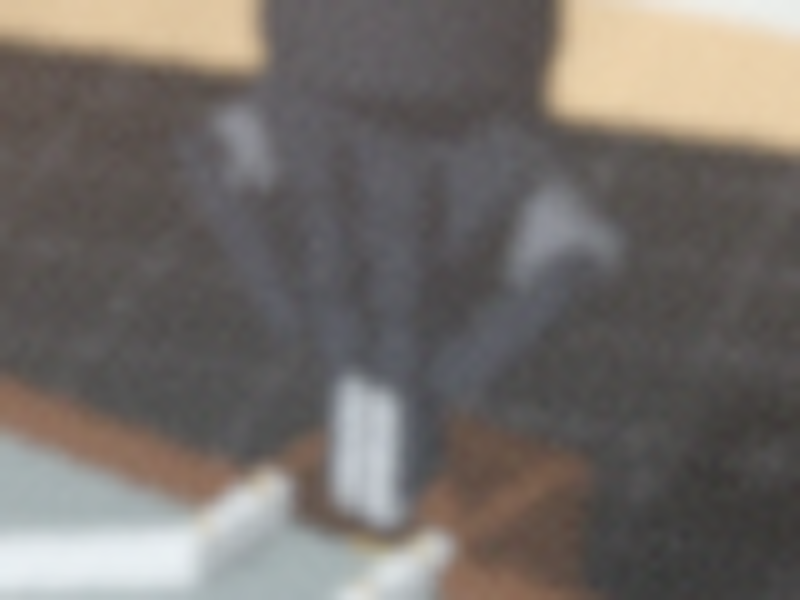

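View pics/t11.png

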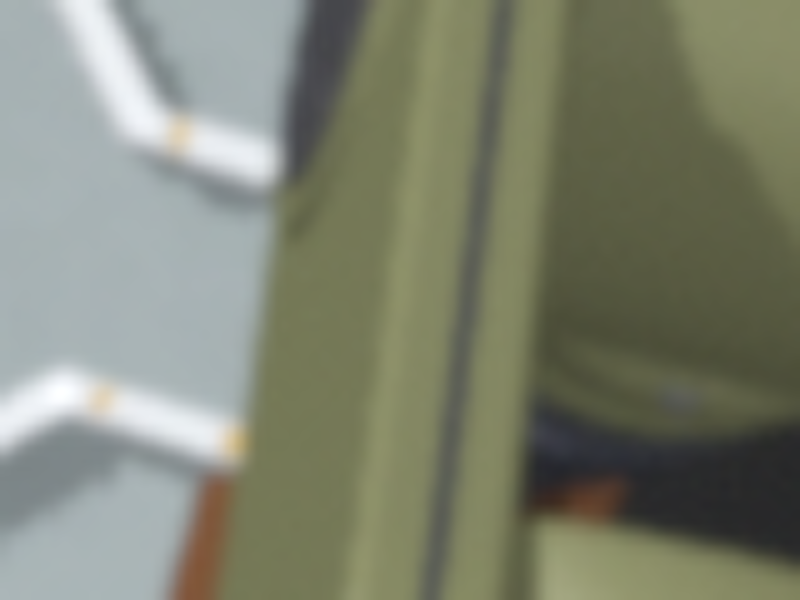

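```bash
python3 -m pendant '[{"x":0,"y":-0.001,"z":0.003,"wx":0,"wy":0,"wz":0,"claw":1},{"x":0,"y":-0.001,"z":0.006,"wx":0,"wy":0,"wz":0,"claw":1},{"x":0,"y":-0.001,"z":0.009,"wx":0,"wy":0,"wz":0,"claw":1},{"x":0,"y":-0.001,"z":0.011,"wx":0,"wy":0,"wz":0,"claw":1}]'
```

```text
t: 14.18
eef_pos: [0.4921, -0.081, 0.0464]
tcp_rot: [[0.948, -0.319, 0.002], [-0.319, -0.948, -0.0], [0.002, -0.0, -1.0]]
contact_force: [-1.2, 0.6, 8.4]
opening: -0.0004
```

```bash
python3 -m pendant '[{"x":0,"y":0.003,"z":0.0,"wx":0,"wy":0,"wz":0,"claw":1},{"x":0,"y":0.006,"z":0.0,"wx":0,"wy":0,"wz":0,"claw":1},{"x":0,"y":0.009,"z":0.0,"wx":0,"wy":0,"wz":0,"claw":1}]'
```

```text
t: 14.55
eef_pos: [0.4898, -0.09, 0.047]
tcp_rot: [[0.948, -0.318, 0.003], [-0.318, -0.948, -0.001], [0.003, -0.0, -1.0]]
contact_force: [-0.5, -0.4, 5.5]
opening: 0.0001
```

```bash
python3 -m pendant '[{"x":0,"y":0.003,"z":0.0,"wx":0,"wy":0,"wz":0,"claw":1},{"x":0,"y":0.007,"z":0.0,"wx":0,"wy":0,"wz":0,"claw":1},{"x":0,"y":0.007,"z":0.0,"wx":0,"wy":0,"wz":0,"claw":1}]'
python3 -m pendant '[{"x":0,"y":0.0,"z":-0.03,"wx":0,"wy":0,"wz":0,"claw":1},{"x":0,"y":-0.03,"z":-0.06,"wx":0,"wy":0,"wz":0,"claw":0.7},{"x":0,"y":-0.08,"z":-0.06,"wx":0,"wy":0,"wz":0,"claw":0.7},{"x":0,"y":-0.13,"z":-0.06,"wx":0,"wy":0,"wz":0,"claw":0.7},{"x":0,"y":-0.18,"z":-0.06,"wx":0,"wy":0,"wz":0,"claw":0.7}]'
python3 - <<'E'
from h import *
from plant import bot
s=bot.observe(); print(b(s["eef_pos"]), s["opening"],s["eef_pos"])
a=bot.capture("top");d=bot.capture("side")
im=[]
for c,bx in((a,(312,195,372,255)),(d,(288,150,338,200))):
    x0,y0,x1,y1=bx; im.append(cv2.resize(c["frame"][y0:y1,x0:x1,::-1],(395,395),interpolation=cv2.INTER_CUBIC))
cv2.imwrite("pics/z12.png",np.hstack(im))
E
```

```text
t: 14.92
eef_pos: [0.486, -0.0964, 0.0455]
tcp_rot: [[0.948, -0.319, 0.0], [-0.319, -0.948, -0.0], [0.0, 0.0, -1.0]]
contact_force: [-0.5, -1.3, 4.8]
opening: -0.0001
t: 15.55
eef_pos: [0.5429, 0.0762, 0.1044]
tcp_rot: [[0.948, -0.319, -0.002], [-0.319, -0.948, 0.0], [-0.001, 0.0, -1.0]]
contact_force: [0.4, -0.3, 1.0]
opening: 0.0129
[-0.03141438  0.00050693] 0.01286782626195258 [0.54286079 0.07623471 0.10439589]
```

View pics/z12.png

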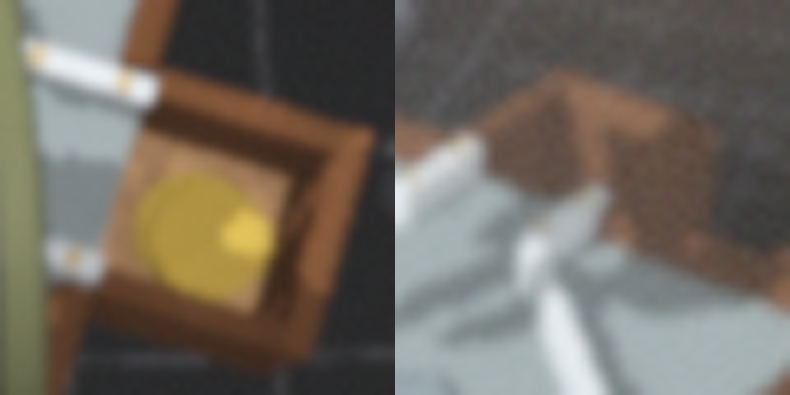

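```bash
python3 -m pendant '[{"x":0.01,"y":-0.04,"z":0,"wx":0,"wy":0,"wz":4,"claw":0.7},{"x":0.022,"y":-0.08,"z":0,"wx":0,"wy":0,"wz":7.6,"claw":0.7},{"x":0.022,"y":-0.092,"z":0,"wx":0,"wy":0,"wz":7.6,"claw":0.7},{"x":0.022,"y":-0.092,"z":0.03,"wx":0,"wy":0,"wz":7.6,"claw":0.7},{"x":0.022,"y":-0.092,"z":0.051,"wx":0,"wy":0,"wz":7.6,"claw":0.7},{"x":0.022,"y":-0.092,"z":0.052,"wx":0,"wy":0,"wz":7.6,"claw":0.7}]'
python3 - <<'E'
from h import *
from plant import bot
s=bot.observe(); print(b(s["eef_pos"]), s["opening"],s["eef_pos"])
c=bot.capture("side"); show(c,"s13.png",(170,120,370,270))
E
```

```text
t: 16.4
eef_pos: [0.5922, 0.1539, 0.0515]
tcp_rot: [[0.897, -0.442, -0.003], [-0.442, -0.897, -0.001], [-0.002, 0.002, -1.0]]
contact_force: [-0.3, -0.3, 0.6]
opening: 0.0129
[-0.12076906  0.02250207] 0.012935268263269269 [0.59219169 0.15393636 0.05147016]
```

View pics/s13.png

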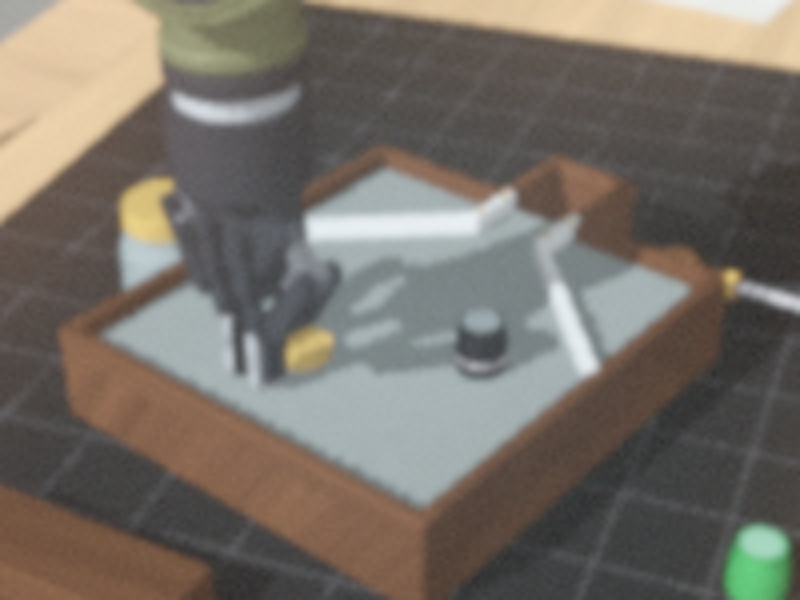

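```bash
python3 -m pendant '[{"x":0,"y":0.008,"z":-0.0015,"wx":0,"wy":0,"wz":0,"claw":0.7},{"x":0,"y":0.018,"z":-0.0015,"wx":0,"wy":0,"wz":0,"claw":0.7},{"x":0,"y":0.028,"z":-0.0015,"wx":0,"wy":0,"wz":0,"claw":0.7},{"x":0,"y":0.038,"z":-0.0015,"wx":0,"wy":0,"wz":0,"claw":0.7},{"x":0,"y":0.048,"z":-0.0015,"wx":0,"wy":0,"wz":0,"claw":0.7},{"x":0,"y":0.058,"z":-0.0015,"wx":0,"wy":0,"wz":0,"claw":0.7},{"x":0,"y":0.068,"z":-0.0015,"wx":0,"wy":0,"wz":0,"claw":0.7},{"x":0,"y":0.078,"z":-0.0015,"wx":0,"wy":0,"wz":0,"claw":0.7}]'
python3 - <<'E'
from h import *
from plant import bot
s=bot.observe(); print(b(s["eef_pos"]), s["opening"],s["eef_pos"])
c=bot.capture("side"); show(c,"s14.png",(170,120,370,270))
E
```

```text
t: 17.45
eef_pos: [0.5588, 0.0842, 0.0549]
tcp_rot: [[0.897, -0.441, 0.0], [-0.441, -0.897, 0.0], [0.0, -0.0, -1.0]]
contact_force: [0.1, -0.2, 0.4]
opening: 0.0128
[-0.04406407  0.01307668] 0.01281158217092417 [0.55880906 0.08422096 0.05485816]
```

View pics/s14.png

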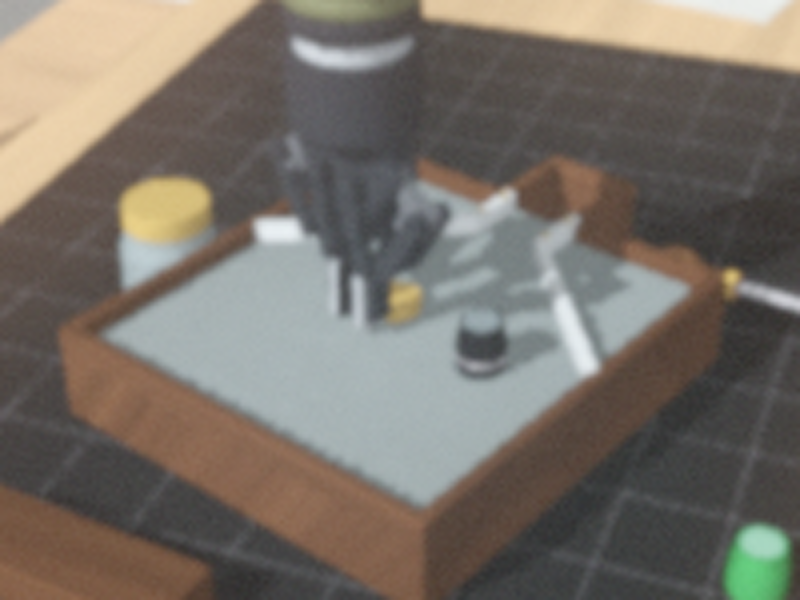

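```bash
python3 -m pendant '[{"x":0,"y":0.009,"z":0.0015,"wx":0,"wy":0,"wz":0,"claw":0.7},{"x":-0.0005,"y":0.019,"z":0.002,"wx":0,"wy":0,"wz":-1,"claw":0.7},{"x":-0.001,"y":0.029,"z":0.002,"wx":0,"wy":0,"wz":-2.2,"claw":0.7},{"x":-0.0015,"y":0.039,"z":0.002,"wx":0,"wy":0,"wz":-3.5,"claw":0.7},{"x":-0.002,"y":0.049,"z":0.002,"wx":0,"wy":0,"wz":-5,"claw":0.7},{"x":-0.003,"y":0.059,"z":0.002,"wx":0,"wy":0,"wz":-6.5,"claw":0.7},{"x":-0.0035,"y":0.068,"z":0.002,"wx":0,"wy":0,"wz":-7.6,"claw":0.7},{"x":-0.0035,"y":0.072,"z":0.002,"wx":0,"wy":0,"wz":-7.6,"claw":0.7}]'
python3 - <<'E'
from h import *
from plant import bot
s=bot.observe(); print(b(s["eef_pos"]), s["opening"],s["eef_pos"])
c=bot.capture("side"); show(c,"s15.png",(220,120,340,210))
E
```

```text
t: 18.5
eef_pos: [0.5238, 0.0212, 0.0528]
tcp_rot: [[0.948, -0.319, -0.0], [-0.319, -0.948, 0.0], [-0.0, 0.0, -1.0]]
contact_force: [0.7, 0.6, -0.4]
opening: 0.013
[ 2.68196439e-02 -1.35713682e-05] 0.013016892000517246 [0.52380732 0.02119241 0.05276862]
```

View pics/s15.png

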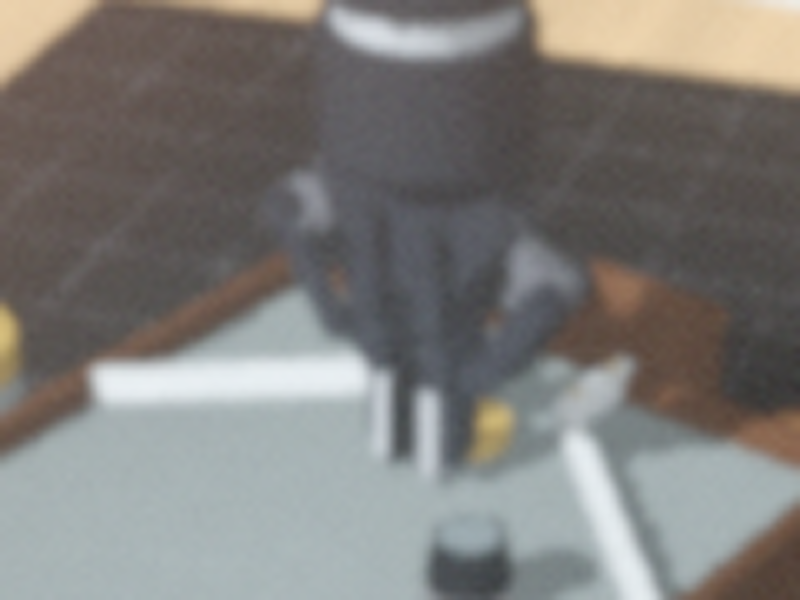

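```bash
python3 -m pendant '[{"x":0,"y":0.01,"z":0,"wx":0,"wy":0,"wz":0,"claw":0.7},{"x":0,"y":0.022,"z":0,"wx":0,"wy":0,"wz":0,"claw":0.7},{"x":0,"y":0.034,"z":0,"wx":0,"wy":0,"wz":0,"claw":0.7},{"x":0,"y":0.046,"z":0,"wx":0,"wy":0,"wz":0,"claw":0.7},{"x":0,"y":0.06,"z":0,"wx":0,"wy":0,"wz":0,"claw":0.7},{"x":0,"y":0.074,"z":0,"wx":0,"wy":0,"wz":0,"claw":0.7},{"x":0,"y":0.082,"z":0,"wx":0,"wy":0,"wz":0,"claw":0.7},{"x":0,"y":0.082,"z":0,"wx":0,"wy":0,"wz":0,"claw":0.7}]'
python3 -m pendant '[{"x":0,"y":-0.01,"z":0,"wx":0,"wy":0,"wz":0,"claw":0.7},{"x":0,"y":-0.02,"z":-0.03,"wx":0,"wy":0,"wz":0,"claw":0.7},{"x":0,"y":-0.05,"z":-0.06,"wx":0,"wy":0,"wz":0,"claw":0.7},{"x":0,"y":-0.1,"z":-0.06,"wx":0,"wy":0,"wz":0,"claw":0.7},{"x":0,"y":-0.14,"z":-0.06,"wx":0,"wy":0,"wz":0,"claw":0.7}]'
python3 - <<'E'
from h import *
from plant import bot
s=bot.observe(); print(b(s["eef_pos"]), s["opening"],s["eef_pos"])
a=bot.capture("top");d=bot.capture("side")
im=[]
for c,bx in((a,(312,195,372,255)),(d,(288,150,338,200))):
    x0,y0,x1,y1=bx; im.append(cv2.resize(c["frame"][y0:y1,x0:x1,::-1],(395,395),interpolation=cv2.INTER_CUBIC))
cv2.imwrite("pics/z16.png",np.hstack(im)); show(a,"t16.png"); show(d,"s16.png",(170,120,370,270))
E
```

```text
t: 19.55
eef_pos: [0.4979, -0.0566, 0.0528]
tcp_rot: [[0.948, -0.32, -0.0], [-0.32, -0.948, 0.0], [-0.0, -0.0, -1.0]]
contact_force: [0.6, 0.7, 0.2]
opening: 0.0129
t: 20.18
eef_pos: [0.5436, 0.0793, 0.1138]
tcp_rot: [[0.948, -0.317, 0.002], [-0.317, -0.948, 0.0], [0.002, -0.001, -1.0]]
contact_force: [0.4, -0.7, -0.6]
opening: 0.0127
[-0.03455354  0.00020061] 0.012741109242130884 [0.54357089 0.07930839 0.11376781]
```

View pics/z16.png

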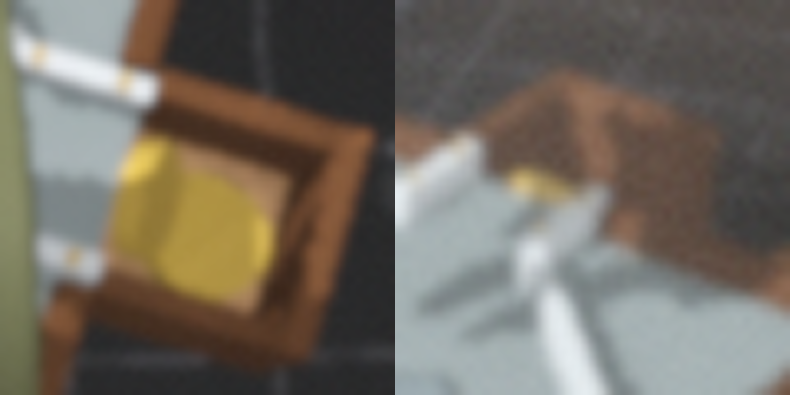

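View pics/s16.png

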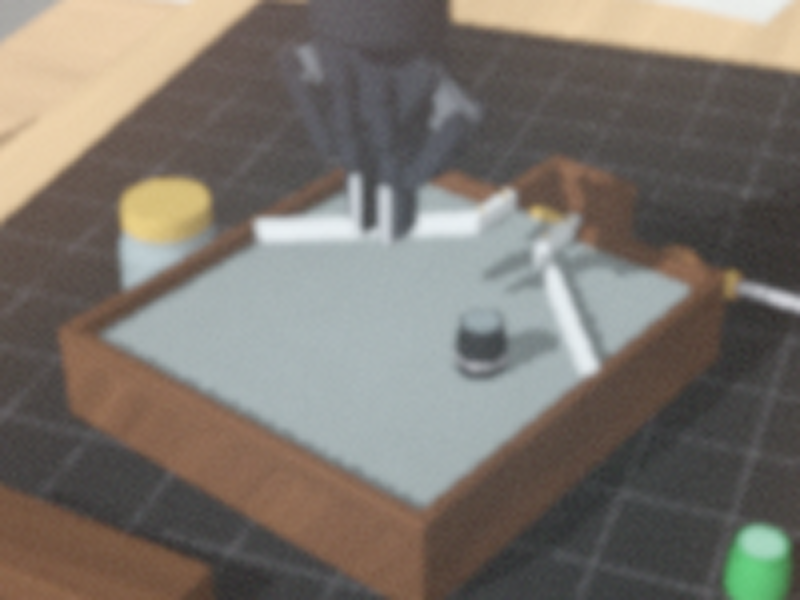

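Run:
```python
from h import *
from plant import bot
c=bot.capture("top");P=cloud(c);hsv=cv2.cvtColor(c["frame"],cv2.COLOR_RGB2HSV); yel=cv2.inRange(hsv,(18,110,100),(32,255,255))
v,u=np.nonzero(yel); k=(u>312)&(u<372)&(v>195)&(v<255); Q=P[v[k],u[k]]
B=np.array([[*b(q)*1e3,q[2]*1e3] for q in Q])
for x in range(118,170,4):
    s=B[(B[:,0]>=x)&(B[:,0]<x+4)]
    if len(s): print(x,len(s),np.percentile(s[:,2],[10,50,90]).round(),s[:,1].min().round(),s[:,1].max().round())
```

```text
118 9 [50. 52. 53.] -9.0 10.0
122 38 [46. 52. 55.] -14.0 16.0
126 36 [44. 50. 54.] -15.0 17.0
130 31 [40. 44. 47.] -15.0 17.0
134 29 [31. 35. 40.] -15.0 25.0
138 27 [14. 26. 43.] -24.0 13.0
142 43 [12. 22. 24.] -24.0 19.0
146 42 [20. 23. 25.] -24.0 18.0
150 40 [19. 22. 24.] -23.0 21.0
154 38 [20. 22. 24.] -16.0 15.0
158 37 [20. 22. 23.] -15.0 18.0
162 28 [20. 22. 24.] -15.0 10.0
166 16 [ 6. 21. 24.] -11.0 15.0
```

```bash
python3 -m pendant '[{"x":0,"y":0.05,"z":0,"wx":0,"wy":0,"wz":0,"claw":1},{"x":0,"y":0.1,"z":0,"wx":0,"wy":0,"wz":0,"claw":1},{"x":0,"y":0.122,"z":0.02,"wx":0,"wy":0,"wz":0,"claw":1},{"x":0,"y":0.122,"z":0.05,"wx":0,"wy":0,"wz":0,"claw":1},{"x":0,"y":0.122,"z":0.06,"wx":0,"wy":0,"wz":0,"claw":1},{"x":0,"y":0.122,"z":0.061,"wx":0,"wy":0,"wz":0,"claw":1}]'
python3 - <<'E'
from h import *
from plant import bot
s=bot.observe(); print(b(s["eef_pos"]), s["opening"],s["eef_pos"])
E
```

```text
t: 21.08
eef_pos: [0.5034, -0.0389, 0.0515]
tcp_rot: [[0.948, -0.319, -0.001], [-0.319, -0.948, 0.0], [-0.001, 0.0, -1.0]]
contact_force: [-0.6, 0.1, 0.2]
opening: -0.0
[ 0.09028793 -0.00015969] -1.8627330760252315e-06 [ 0.50344054 -0.0389315   0.05148761]
```

```bash
python3 -m pendant '[{"x":0,"y":0.01,"z":0,"wx":0,"wy":0,"wz":0,"claw":1},{"x":0,"y":0.018,"z":0,"wx":0,"wy":0,"wz":0,"claw":1},{"x":0,"y":0.026,"z":0,"wx":0,"wy":0,"wz":0,"claw":1},{"x":0,"y":0.034,"z":0,"wx":0,"wy":0,"wz":0,"claw":1},{"x":0,"y":0.042,"z":0,"wx":0,"wy":0,"wz":0,"claw":1},{"x":0,"y":0.045,"z":0,"wx":0,"wy":0,"wz":0,"claw":1}]'
python3 - <<'E'
from h import *
from plant import bot
s=bot.observe(); print(b(s["eef_pos"]), s["opening"],s["eef_pos"])
a=bot.capture("top");d=bot.capture("side")
im=[]
for c,bx in((a,(312,195,372,255)),(d,(288,150,338,200))):
    x0,y0,x1,y1=bx; im.append(cv2.resize(c["frame"][y0:y1,x0:x1,::-1],(395,395),interpolation=cv2.INTER_CUBIC))
cv2.imwrite("pics/z17.png",np.hstack(im))
E
```

```text
t: 21.82
eef_pos: [0.4924, -0.0832, 0.0554]
tcp_rot: [[0.948, -0.319, 0.007], [-0.319, -0.948, -0.002], [0.007, -0.0, -1.0]]
contact_force: [-0.1, 0.6, 9.9]
opening: 0.0003
[0.13572587 0.00343572] 0.00029895382761658504 [ 0.49236741 -0.0831544   0.05540607]
```

View pics/z17.png

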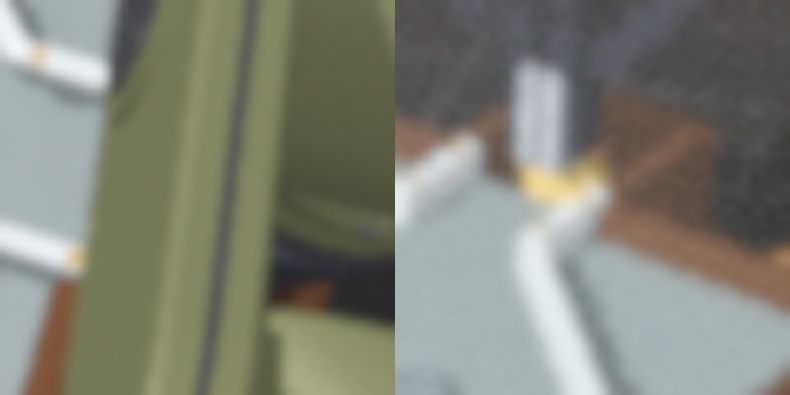

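```bash
python3 -m pendant '[{"x":-0.001,"y":0.004,"z":-0.001,"wx":0,"wy":0,"wz":0,"claw":1},{"x":-0.001,"y":0.008,"z":-0.001,"wx":0,"wy":0,"wz":0,"claw":1},{"x":-0.001,"y":0.012,"z":-0.001,"wx":0,"wy":0,"wz":0,"claw":1},{"x":-0.001,"y":0.014,"z":-0.001,"wx":0,"wy":0,"wz":0,"claw":1}]'
python3 - <<'E'
from h import *
from plant import bot
s=bot.observe(); print(b(s["eef_pos"]), s["eef_pos"])
d=bot.capture("side");show(d,"s18.png",(288,140,348,185))
E
```

```text
t: 22.42
eef_pos: [0.4839, -0.0951, 0.0529]
tcp_rot: [[0.948, -0.319, -0.0], [-0.319, -0.948, -0.0], [0.0, 0.0, -1.0]]
contact_force: [-0.8, -1.7, 2.1]
opening: 0.0003
[ 0.14971361 -0.0007892 ] [ 0.48390392 -0.0950688   0.05287923]
```

View pics/s18.png

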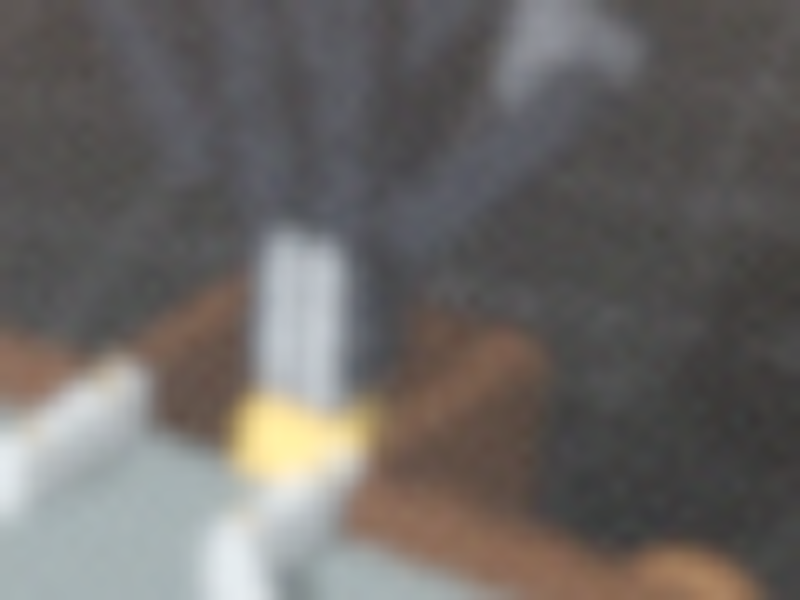

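```bash
python3 -m pendant '[{"x":0,"y":0.004,"z":0,"wx":0,"wy":0,"wz":0,"claw":1},{"x":0,"y":0.005,"z":-0.03,"wx":0,"wy":0,"wz":0,"claw":1},{"x":0,"y":-0.02,"z":-0.06,"wx":0,"wy":0,"wz":0,"claw":1},{"x":0,"y":-0.07,"z":-0.06,"wx":0,"wy":0,"wz":0,"claw":1},{"x":0,"y":-0.12,"z":-0.06,"wx":0,"wy":0,"wz":0,"claw":1},{"x":0,"y":-0.16,"z":-0.06,"wx":0,"wy":0,"wz":0,"claw":1}]'
python3 - <<'E'
from h import *
from plant import bot
a=bot.capture("top");d=bot.capture("side")
im=[]
for c,bx in((a,(312,195,372,255)),(d,(288,150,338,200))):
    x0,y0,x1,y1=bx; im.append(cv2.resize(c["frame"][y0:y1,x0:x1,::-1],(395,395),interpolation=cv2.INTER_CUBIC))
cv2.imwrite("pics/z19.png",np.hstack(im))
c=a;P=cloud(c);hsv=cv2.cvtColor(c["frame"],cv2.COLOR_RGB2HSV); yel=cv2.inRange(hsv,(18,110,100),(32,255,255))
v,u=np.nonzero(yel); k=(u>312)&(u<372)&(v>195)&(v<255); Q=P[v[k],u[k]]
B=np.array([[*b(q)*1e3,q[2]*1e3] for q in Q])
for x in range(118,174,4):
    s=B[(B[:,0]>=x)&(B[:,0]<x+4)]
    if len(s): print(x,len(s),np.percentile(s[:,2],[10,50,90]).round(),s[:,1].min().round(),s[:,1].max().round())
E
```

```text
t: 23.22
eef_pos: [0.5347, 0.059, 0.1121]
tcp_rot: [[0.948, -0.318, -0.001], [-0.318, -0.948, 0.001], [-0.001, -0.0, -1.0]]
contact_force: [0.6, -0.5, 0.9]
opening: -0.0002
134 13 [12. 16. 24.] -3.0 13.0
138 39 [14. 29. 32.] -23.0 16.0
142 43 [20. 30. 32.] -23.0 17.0
146 44 [25. 30. 32.] -23.0 18.0
150 42 [28. 30. 32.] -23.0 16.0
154 41 [27. 30. 31.] -16.0 21.0
158 43 [28. 30. 32.] -16.0 16.0
162 30 [28. 30. 32.] -14.0 21.0
166 28 [ 7. 29. 31.] -11.0 19.0
170 22 [ 7. 23. 30.] -10.0 18.0
```

View pics/z19.png

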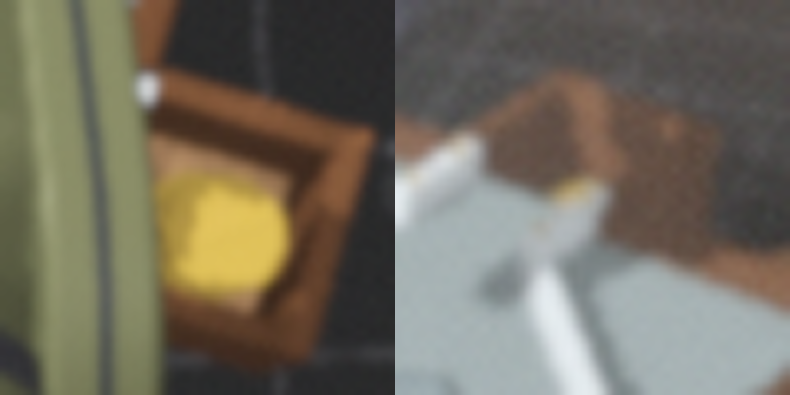

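```bash
python3 -m pendant '[{"x":0,"y":0,"z":-0.05,"wx":0,"wy":0,"wz":0,"claw":1},{"x":0,"y":0,"z":-0.06,"wx":0,"wy":0,"wz":0,"claw":1},{"x":0,"y":0,"z":-0.06,"wx":0,"wy":0,"wz":0,"claw":1}]'
python3 - <<'E'
from h import *
from plant import bot
d=bot.capture("side");o=dict(np.load("side0.npz"))
x=np.abs(d["frame"].astype(int)-o["frame"]).max(2).astype(np.uint8)
im=np.hstack([cv2.resize(d["frame"][120:290,120:390,::-1],(400,252)),cv2.cvtColor(cv2.resize(np.minimum(x[120:290,120:390]*2.,255).astype(np.uint8),(400,252)),cv2.COLOR_GRAY2BGR)])
cv2.imwrite("pics/diff.png",im)
E
```

```text
t: 23.7
eef_pos: [0.5352, 0.0566, 0.1732]
tcp_rot: [[0.948, -0.319, 0.001], [-0.319, -0.948, 0.0], [0.001, -0.0, -1.0]]
contact_force: [0.4, 0.5, 0.4]
opening: 0.0003
```

View pics/diff.png

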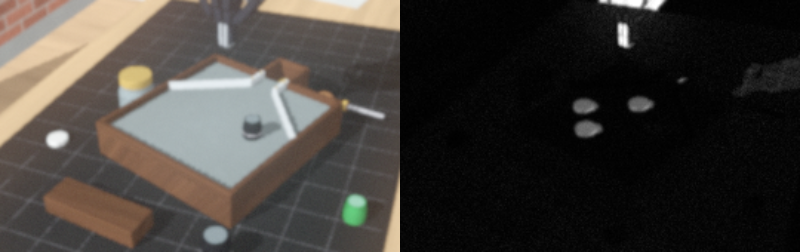

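The difference image shows changes only where the blanks lay, at the slot, and from the arm and its shadow. The loupe, jar, walnut block and graver have not moved.

```bash
python3 -c "
from plant import bot
print(bot.finish_job())"
```

```text
the job is handed in; nothing more can be done
None
```

All three brass blanks are in the slot, and I handed the job in at about 24 s of the 64 s allowed.

- **Sweep:** I pushed the blanks through the gate with the fingertips in the order blank_c, blank_a, blank_b. Each was below the lip before I moved the next one.
- **Leaning blanks:** blank_a and blank_b both came to rest on edge against the lip at first. I pressed and dragged each one's top edge forward with the shut fingertips, at about 10 N or less each time I read the force, until it fell flat. For blank_a I did this before starting on blank_b.
- **Last checks:** the top camera shows the blanks stacked flat in the slot, with the top face about 30 mm above the table, which is 20 mm below deck level. Comparing the side view with the start, the loupe, jar, walnut block and graver show no movement. The gripper was clear, with the fingertips about 17 cm above the table.
- **Disagreement:** my position fit for the board was about 1–2 mm off between the two cameras. I corrected it sideways by 1.3 mm, and it caused no trouble in the gate.

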